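Load the heated bead bath

TASK

Warm the machined blocks in the bead bath: the lid is hot, so carry it off the pot by its loop handle with the lid lifter, keeping it level and never touching it with the robot, and set it flat on the cork rest; then stir the beads with the rod, its tip deep down near the floor, several wide turns round the pot, until each orange bead lies at least 2 cm from where it started, and lift the rod out. Only after stirring, lay every aluminium block down among the beads, then bring the lid back with the lifter so that it sits fully home on the pot. Finish with the rod hanging in its blue tube and the lifter standing on its yellow pad, beads still in the pot, and the screwdriver, calculator and brass part left where they are.

Things in the scene. Friction and masses are not known exactly. Their poses are not given: they have to be found in the camera images.
- pot: Fixed round steel pot of the bead bath, 164 mm outside, 156 mm inside, 90 mm high; origin at the centre of its underside, z up. Inner floor at z = 6 mm, rim at 90 mm. A grey control box (60 mm high, 110 mm wide) stands on its +x side, 90 to 160 mm from the pot's axis.
- pot_rim (a point): Centre of the pot's mouth, at rim height.
- lid: Loose hot lid, 0.4 kg, not to be touched by the robot: flange 174 mm across, 6 mm thick, over a tapered plug 10 mm deep (138 mm across at the top, 126 at the bottom) that drops loosely into the pot. Origin: centre of the plug's underside, z up; 80 mm above the pot's origin when home.
- lid_bar (a point): Middle of the lid's loop handle: a round bar 8 mm thick along y, 54 mm above the lid's origin, between two upright legs at y = +36 and -36 mm; 34 mm free height between flange and bar. Frame parallel to the lid's.
- lid_rest: Fixed flat cork disc for the lid, 190 mm across, 12 mm thick, with a dark circle on top; origin at the centre of its underside.
- rest_top (a point): Centre of the cork disc's top.
- board: Fixed plywood tool board, 130 x 210 x 12 mm, that carries the lifter's yellow pad and the rod's blue tube; origin at the centre of its underside, pad towards its -y, tube towards +y.
- pad (a point): Centre of the lifter's parking place (yellow patch) on the board's top; the board's frame.
- tube_mouth (a point): Centre of the mouth of the blue tube, 105 mm above the table; hole 26 mm across, tube 56 mm across outside.
- lifter: Loose lid lifter, 0.25 kg, a C of flat steel open to +x, standing on its blade. Origin: underside of the blade, straight below the middle of the grip. Blade along x from -49 to +35 mm, 34 mm wide, 7 mm thick; spine at x = -49 to -41 mm. To use, slide the blade along its +x under the lid's bar until the bar is over the notch, then lift.
- lifter_grip (a point): Middle of the orange grip bar, 97 mm straight above the lifter's origin; bar along x (-49 to +46 mm), 16 mm wide in y, 20 mm high. Frame parallel to the lifter's.
- lifter_notch (a point): Middle of the notch on the blade's upper face, 7 mm above the lifter's origin; two cross ridges at x = +13 and -13 mm, 5 mm high and 4 mm thick, keep the lid's bar between them.
- rod: Loose stirring rod, 0.12 kg, upright: origin at its tip, z up. Steel shank 12 mm thick, 85 mm long; black collar 44 mm across and 6 mm thick, by which it hangs on the tube's mouth; above it a yellow square grip 18 x 18 x 46 mm, its middle 114 mm above the tip. Hanging home, its tip is 20 mm above the table.
- rod_grip (a point): Middle of the rod's grip.
- tracer0_c (a point): Centre of an orange bead, 26 mm across, 20 g, loose on the pot's floor among six white ones of the same size; at the start it is hidden under the lid.
- tracer1_c (a point): Centre of an orange bead, 26 mm across, 20 g, loose on the pot's floor among six white ones of the same size; at the start it is hidden under the lid.
- tracer2_c (a point): Centre of an orange bead, 26 mm across, 20 g, loose on the pot's floor among six white ones of the same size; at the start it is hidden under the lid.
- block0_c (a point): Centre of a loose aluminium block, 64 (x) x 30 (y) x 26 (z) mm, 0.13 kg, lying flat with two round bores on top; absent in some starts. Laid on the beads beside one another the blocks stay clear of the lid; stacked on one another they may hold it up.
- block1_c (a point): Centre of a loose aluminium block, 64 (x) x 30 (y) x 26 (z) mm, 0.13 kg, lying flat with two round bores on top; absent in some starts. Laid on the beads beside one another the blocks stay clear of the lid; stacked on one another they may hold it up.
- block2_c (a point): Centre of a loose aluminium block, 64 (x) x 30 (y) x 26 (z) mm, 0.13 kg, lying flat with two round bores on top; absent in some starts. Laid on the beads beside one another the blocks stay clear of the lid; stacked on one another they may hold it up.
- brass_c (a point): Bystander: loose turned brass part, 44 mm across, 70 mm tall; its centre.
- driver_c (a point): Bystander: loose screwdriver with red handle, lying; a point fixed to it, near its middle.
- calc_c (a point): Bystander: loose black calculator, 140 x 80 x 18 mm; its centre.

How it is judged:
On the way, in this order (a step that is already met when the one before it is completed fails the run):
1. the lid hangs level in the lifter, clear above the pot (contact force between lid and lifter above 1.5 N and angle between lid's own z axis and vertical below 0.26 rad and angle between lifter's own z axis and vertical below 0.35 rad and z of lid in the frame of pot above 0.095 m), for 0.3 s.
2. the lid lies flat on the cork rest, the lifter off it (horizontal distance between lid and rest_top below 0.03 m and z of lid in the frame of lid_rest below 0.016 m and angle between lid's own z axis and vertical below 0.08 rad and contact force between lid and lifter below 0.2 N), for 0.2 s.
3. the rod's tip is deep among the beads, on the control box's side of the pot (z of rod in the frame of pot below 0.026 m and horizontal distance between rod and pot_rim below 0.078 m and x of rod in the frame of pot above 0.02 m).
4. then on the other side (z of rod in the frame of pot below 0.026 m and horizontal distance between rod and pot_rim below 0.078 m and x of rod in the frame of pot below -0.02 m).
5. then on the control box's side again (stirring on) (all of step 3).
6. then on the other side again (all of step 4).
7. the rod is lifted out, and each orange bead lies 18 mm or more from where it was (z of rod in the frame of pot above 0.092 m and horizontal distance between each of tracer0_c, tracer1_c, tracer2_c and pot_rim below 0.075 m and z of each of tracer0_c, tracer1_c, tracer2_c in the frame of pot below 0.08 m and distance of each of tracer0_c, tracer1_c, tracer2_c from where it was at the start of the episode above 0.018 m), for 0.1 s.
8. all blocks lie in the pot (horizontal distance between each of block0_c, block1_c, block2_c and pot_rim below 0.066 m and z of each of block0_c, block1_c, block2_c in the frame of pot below 0.08 m), for 0.3 s.
9. the lid hangs level in the lifter again, clear above the rest (contact force between lid and lifter above 1.5 N and angle between lid's own z axis and vertical below 0.26 rad and angle between lifter's own z axis and vertical below 0.35 rad and height (world z) of lid above 0.04 m), for 0.3 s.
At the end, for the whole second after the job is handed in: Lid home on the pot (14 mm off axis, 4 mm proud, 0.05 rad at most), all blocks and orange beads in it; rod upright in its tube (20 mm off axis, 10 mm high at most); lifter upright within 40 mm of its pad's middle, clear of the lid; all at rest (all of step 8 and horizontal distance between lid and pot_rim below 0.014 m and z of lid in the frame of pot below 0.084 m and angle between lid's own z axis and vertical below 0.05 rad and contact force between lid and lifter below 0.2 N and horizontal distance between each of tracer0_c, tracer1_c, tracer2_c and pot_rim below 0.075 m and z of each of tracer0_c, tracer1_c, tracer2_c in the frame of pot below 0.08 m and angle between rod's own z axis and vertical below 0.12 rad and horizontal distance between rod_grip and tube_mouth below 0.02 m and distance between rod and tube_mouth below 0.093 m and z of rod in the frame of board below 0.03 m and angle between lifter's own z axis and vertical below 0.1 rad and horizontal distance between lifter_notch and pad below 0.04 m and z of lifter_notch in the frame of board below 0.024 m and linear speed of each of lid, lifter below 0.03 m/s and linear speed of rod below 0.05 m/s); the robot touches nothing.
It fails at once if the robot touches the hot lid (contact force between any of the fingers, the arm and lid above 0.5 N).
It fails at once if the lid tips by more than 0.4 rad (angle between lid's own z axis and vertical above 0.4 rad).
It fails at once if the brass part, screwdriver or calculator is shoved more than 30 mm (distance of any of brass_c, driver_c, calc_c from where it was at the start of the episode above 0.03 m).
Of block0, block1, block2 only 1 to 3 are there at a start; the rules pass over those that are not, and their reading is None.
At some moment in a run one of block0, block1, block2 may be knocked a few centimetres aside while the robot is not near it.
It also fails if it takes over 210 s, if anything falls off the work surface, if the arm or the gripper's body presses on something with over 40 N, if the wrist force passes 120 N, or if a joint passes its speed limit or range.

ROBOT

A 7-joint arm with a two-finger parallel gripper is mounted at the origin on the work surface. World frame = base frame: x ahead of the robot, y to its left, z up, the work surface at z = 0. Lengths are in m, angles in rad, forces in N, time in s.
With the tool pointing down it reaches from about 0.35 to 0.775 m from the base axis. Payload 3.1 kg.
Tool frame: the origin (TCP) lies at the very end of the fingers, on their centre line; the grasp point (between the pads) lies 19 mm behind it; z points along the fingers, y is the line along which they close (so a half turn about z gives the same grasp; the last joint's range is limited). The gripper opens to 85 mm and grips with 20 to 120 N. Pads are 22 mm wide; open, the fingers measure 114 mm over their backs; the gripper's body (76 mm by 85 mm) begins 54 mm behind the grasp point. The pads swing forward as they close: fully open they stand 13 mm farther back than shut.
Start: joints at [1.308, 0.311, 0.014, 1.512, -0.004, 1.319, -0.027], TCP at [0.12, -0.537, 0.231] pointing down, gripper open.
Joint ranges: [-2.7, 2.7], [-0.3, 1.91], [-1.27, 1.3], [0.12, 2.57], [-1.44, 4.58], [0.2, 2.03], [-3.05, 3.05]. Speed limits (rad/s): [2.79, 2.79, 3.14, 3.14, 3.14, 3.14, 3.14].

INTERFACE

Orientations are given as a 3x3 rotation matrix whose columns are the frame's x, y, z axes.
In Python, from rig import env gives the robot as it stands.
- The arm moves only by the tool play_rows, never from a script. Its argument "series" is a list of rows, each a list of 3 entries, a list of its own where there are three numbers: the turn, a rotation vector about the tool's x, y, z in degrees, then the shift along the tool's x, y, z in cm, then the closure in counts, from 0 (fully open) to 255 (shut). In form: [[[ax, ay, az], [tx, ty, tz], grip], ...]. A call has 1 to 20 rows; each row is the pose to reach, as a shift and turn from the pose commanded when the call began, along the tool's axes at that moment; what a row does not reach only later rows make up. A row lasts 1/8 s, in which the tool goes at most 62.5 mm and 10.7 degrees, less where a joint would pass 70% of its speed; a pose out of reach is approached as far as the arm can. A call with a gripper value outside its range is refused whole. The fingers move at their own pace and stop on an object; "newtons" is the grip in N (left out, the last holds). Time passes only in rows, so rows that repeat a pose let the fingers close. It gives the time, the measured TCP pose, the force, the opening and the grip force at its end, in the units of the state.
- env.get_obs(): the state, without advancing time (a new reading comes with each control period).
- env.get_image(name): name is "scene" or "top"; returns a dict with "image" (400x640x3 uint8, blue, green, red), "vfov" (degrees; the focal length in pixels is half the picture's height over the tangent of half this angle, whatever the lens; pixels are square), "cx", "cy" (the principal point, pixels), "D" ([k1, k2, p1, p2, k3] as OpenCV has them; the pictures are not rectified), "R" (3x3) and "t" (3): a world point X has camera coordinates R X + t. Camera axes: x right, y down, z forward; pixel columns grow to the right and rows downward; lengths in m; the calibration is good to about 2 mm. A picture is of the moment at which its call begins. There is no depth.
- env.sign_off(): hands the job in; it is judged then, once.
The state is a dict: "time": time; "joint_positions": joint angles; "joint_velocities": joint speeds; "tau": joint torques, N m; "tcp_pos": TCP position; "ee_rot": TCP orientation; "wrist_force": force on the tool from outside, world axes, zero at the start; "torque": the same for the moment, N m; "gripper_width": finger opening in m; "grip_force": force on a finger pad.
Only numpy, scipy, OpenCV 4.12 (cv2) and the standard library are available. Lean on these libraries where they do the work, as an engineer would, in place of code of your own. Each camera call takes 0.05 s, during which the arm holds its last target. There are 200 camera calls.

## Working session

There is one attempt and no reset: what is moved stays moved. The work goes in short steps, Python scripts to look and compute and a tool call to move; the robot and the scene stay as the last step left them, time stands still between calls to the robot, and variables do not carry over. Pictures are saved under pics/ and viewed, at most 14 in all, crops included, and the job is handed in when it is done.

Besides the shell and the picture viewer there is one more tool, called after "Emit:" by a JSON object that holds its "op" and its "data". play_rows: Moves the arm, as the interface text tells. Its arguments: {"type":"object","properties":{"series":{"type":"array","items":{"type":"array"}},"newtons":{"type":"number"}},"required":["series"]}

```bash
ls; mkdir -p pics; cat > h.py <<'E'
import numpy as np, cv2, pickle
from rig import env
def cam(n):
    d=env.get_image(n); im=d["image"]; h=im.shape[0]
    f=h/2/np.tan(np.radians(d["vfov"])/2)
    K=np.array([[f,0,d["cx"]],[0,f,d["cy"]],[0,0,1.]])
    d["K"]=K; d["D"]=np.array(d["D"],float); d["R"]=np.array(d["R"]); d["t"]=np.array(d["t"])
    pickle.dump(d,open(f"{n}.pkl","wb")); return d
def load(n): return pickle.load(open(f"{n}.pkl","rb"))
def ray(d,uv,z):
    p=cv2.undistortPoints(np.array([[uv]],float),d["K"],d["D"])[0,0]
    v=d["R"].T@np.array([p[0],p[1],1]); c=-d["R"].T@d["t"]
    return (c+v*(z-c[2])/v[2])[:3]
def proj(d,X):
    return cv2.projectPoints(np.array(X,float).reshape(-1,1,3),cv2.Rodrigues(d["R"])[0],d["t"],d["K"],d["D"])[0][:,0]
def tri(uvs):
    A=[];b=[]
    for n,uv in uvs:
        d=load(n);p=cv2.undistortPoints(np.array([[uv]],float),d["K"],d["D"])[0,0]
        v=d["R"].T@np.array([p[0],p[1],1]);v/=np.linalg.norm(v);c=-d["R"].T@d["t"]
        P=np.eye(3)-np.outer(v,v);A.append(P);b.append(P@c)
    return np.linalg.solve(sum(A),sum(b))
def crop(d,box,name,s=None):
    x0,y0,x1,y1=box; s=s or min(800/(x1-x0),600/(y1-y0))
    cv2.imwrite(f"pics/{name}.png",cv2.resize(d["image"][y0:y1,x0:x1],None,fx=s,fy=s,interpolation=cv2.INTER_CUBIC))
def rows(p,R=None,o=None):
    "shift (cm) in current tool axes from current pose to world TCP p; turn deg"
    o=o or env.get_obs(); R0=np.array(o["ee_rot"])
    sh=R0.T@(np.array(p)-np.array(o["tcp_pos"]))*100
    tv=np.zeros(3) if R is None else np.degrees(cv2.Rodrigues(R0.T@R)[0][:,0])
    return np.round(tv,1),np.round(sh,2)
E
python3 - <<'E'
from h import *
for n in("top","scene"):
    d=cam(n); crop(d,(0,0,640,400),n+"0",1.25)
    print(n,d["K"][0,0],-d["R"].T@d["t"],d["R"].round(2).tolist(),d["D"])
o=env.get_obs();print(o)
E
```

```text
pics
top 516.3658308604385 [2.83708193e-01 9.92644395e-04 1.39721629e+00] [[-0.01, -1.0, 0.0], [-0.98, 0.01, -0.2], [0.2, -0.0, -0.98]] [-0.10255442  0.          0.          0.          0.        ]
scene 389.7000675823229 [ 1.29731601 -0.33140139  1.02650561] [[0.39, 0.92, -0.0], [0.69, -0.29, -0.67], [-0.62, 0.25, -0.74]] [-0.04043436  0.          0.          0.          0.        ]
{'time': 0.1, 'joint_positions': array([ 1.30829072,  0.31165945,  0.01399299,  1.51289909, -0.00442711,
        1.31921647, -0.02719749]), 'joint_velocities': array([ 0.00186173, -0.00019224,  0.00184773, -0.0036162 ,  0.00114493,
        0.00054275, -0.00177445]), 'tau': array([ 8.18001663e-04, -3.80855227e+01,  1.46565372e-01, -2.31245184e+01,
        1.22581745e-02,  8.00193229e-03,  9.70877352e-06]), 'tcp_pos': array([ 0.12033641, -0.53599679,  0.23032119]), 'ee_rot': array([[ 9.75705485e-01,  2.19085648e-01, -5.33383275e-04],
       [ 2.19086288e-01, -9.75703261e-01,  2.08422437e-03],
       [-6.38001537e-05, -2.15044611e-03, -9.99997686e-01]]), 'wrist_force': array([-0.54251702, -0.11339325,  0.48955432]), 'torque': array([ 0.03166638, -0.00785142, -0.01201914]), 'grip_force': 0.0, 'gripper_width': 0.0856093714503867}
```

View pics/top0.png

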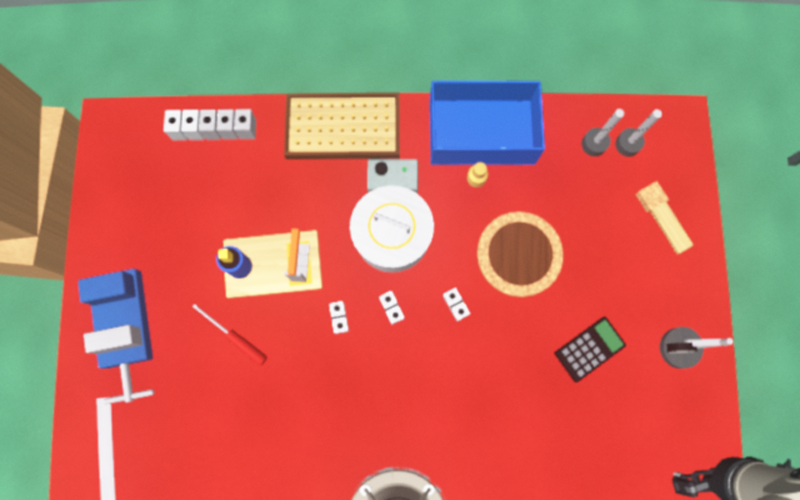

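View pics/scene0.png

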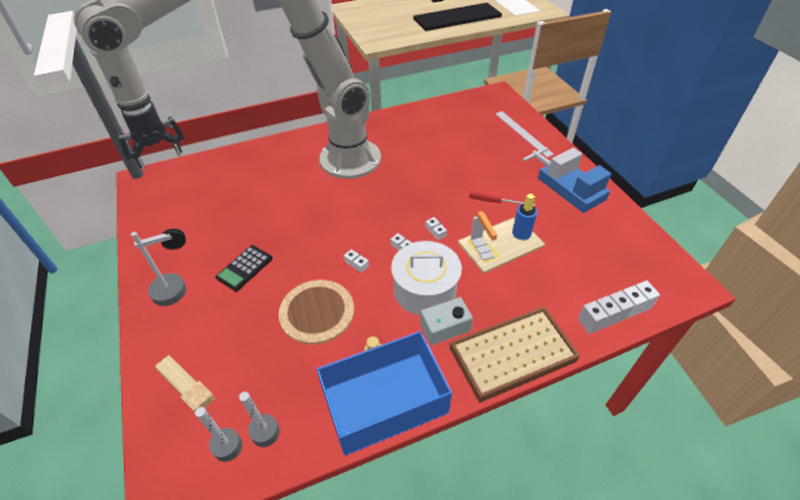

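```bash
python3 - <<'E'
from h import *
d=load("top"); crop(d,(170,140,350,275),"topA",4.4)
d=load("scene"); crop(d,(270,150,450,285),"scA",4.4)
E
```

```text
(no output)
```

View pics/topA.png

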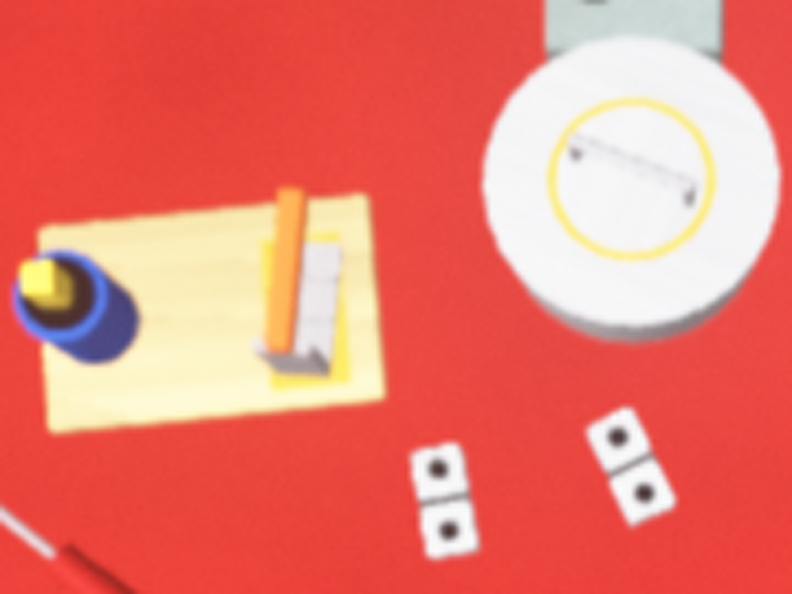

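View pics/scA.png

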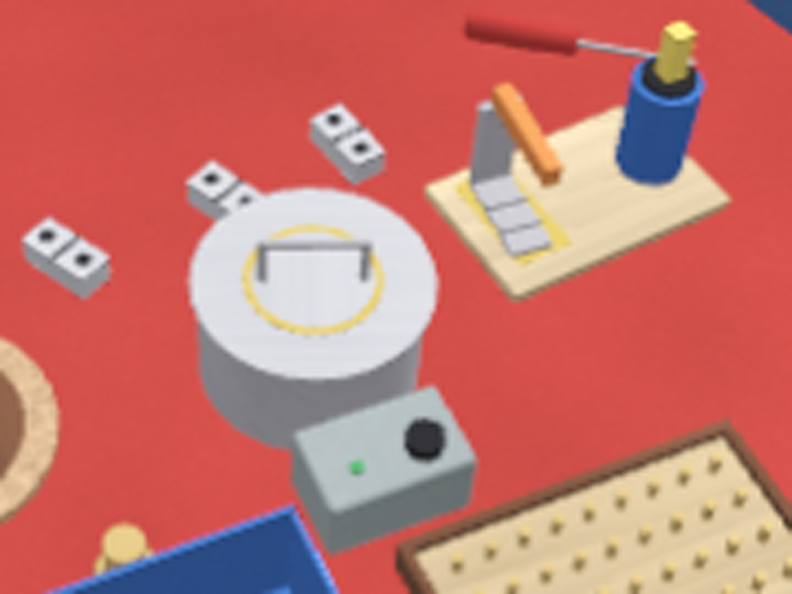

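```bash
python3 - <<'E'
from h import *
d=load("top"); s=load("scene")
T=lambda x,y,z: ray(d,(170+(x+.5)/4.4-.5,140+(y+.5)/4.4-.5),z)
S=lambda x,y,z: ray(s,(270+(x+.5)/4.4-.5,150+(y+.5)/4.4-.5),z)
F=lambda x,y,z: ray(d,((x)/1.25,y/1.25),z)
G=lambda x,y,z: ray(s,((x)/1.25,y/1.25),z)
def pr(n,*a): print(n,*[np.round(x*1000).tolist() for x in a])
pr("lid ring",T(631,179,.096),S(313,279,.096))
pr("lid ext",T(482,180,.096),T(780,180,.096),T(631,36,.096))
a,b=T(570,138,.138),T(695,186,.138);pr("bar top",a,b,(a+b)/2)
c,e=S(258,246,.138),S(370,246,.138);pr("bar sc",c,e,(c+e)/2)
for v in((b-a),(c-e)): print(np.degrees(np.arctan2(v[1],v[0])))
a,b=T(291,190,.119),T(282,350,.119);pr("grip",a,b,(a+b)/2);v=a-b;print(np.degrees(np.arctan2(v[1],v[0])))
a,b=S(505,88,.119),S(550,172,.119);pr("grip sc",a,b,(a+b)/2)
pr("rod",T(37,275,.157),S(680,31,.157))
pr("tube",T(60,296,.105),S(668,78,.105))
for n,q in(("A",[(410,453),(460,443),(479,550),(428,558)]),("B",[(585,428),(630,407),(676,501),(630,524)])):
  p=[T(x,y,.026) for x,y in q];v=p[0]+p[1]-p[2]-p[3];pr(n,sum(p)/4);print(np.degrees(np.arctan2(v[1],v[0])))
a,b=F(452,295,.026),F(461,313,.026);v=a-b;pr("C",(a+b)/2);print(np.degrees(np.arctan2(v[1],v[0])))
pr("C sc",(G(350,256,.026)+G(361,264,.026))/2)
pr("rest",F(521,254,.012),G(316,309,.012))
pr("board",*[T(x,y,.012) for x,y in((38,230),(366,194),(385,398),(50,433))])
pr("brass",F(481,168,.07)); pr("box",T(545,52,.06),T(722,52,.06))
crop(d,(330,140,500,330),"x")
E
```

```text
lid ring [604.0, 8.0, 96.0] [605.0, 9.0, 96.0]
lid ext [604.0, 96.0, 96.0] [603.0, -80.0, 96.0] [692.0, 8.0, 96.0]
bar top [618.0, 43.0, 138.0] [589.0, -28.0, 138.0] [603.0, 7.0, 138.0]
bar sc [595.0, -29.0, 138.0] [625.0, 42.0, 138.0] [610.0, 7.0, 138.0]
-111.89925543211125
-112.82140088495295
grip [593.0, 205.0, 119.0] [499.0, 208.0, 119.0] [546.0, 207.0, 119.0]
-1.695283373466626
grip sc [507.0, 213.0, 119.0] [597.0, 201.0, 119.0] [552.0, 207.0, 119.0]
rod [536.0, 341.0, 157.0] [537.0, 342.0, 157.0]
tube [534.0, 341.0, 105.0] [535.0, 344.0, 105.0]
A [422.0, 122.0, 26.0]
10.449838516889466
B [443.0, 10.0, 26.0]
25.233635556425483
C [448.0, -130.0, 26.0]
25.367898291480213
C sc [460.0, -131.0, 26.0]
rest [558.0, -276.0, 12.0] [563.0, -272.0, 12.0]
board [594.0, 382.0, 12.0] [616.0, 175.0, 12.0] [487.0, 161.0, 12.0] [465.0, 368.0, 12.0]
brass [737.0, -186.0, 70.0]
box [693.0, 61.0, 60.0] [692.0, -48.0, 60.0]
```

```bash
cat >> h.py <<'E'
def Rd(yaw):
    a=np.radians(yaw);c,s=np.cos(a),np.sin(a); return np.array([[c,s,0],[s,-c,0],[0,0,-1.]])
def plan(*wps):
    o=env.get_obs(); R0=np.array(o["ee_rot"])
    print("at",np.round(np.array(o["tcp_pos"])*1000,1),"yaw",round(float(np.degrees(np.arctan2(R0[1,0],R0[0,0]))),1),"w",round(o["gripper_width"]*1000,1),"gf",round(o["grip_force"],1),"F",np.round(o["wrist_force"],1),"t",round(o["time"],2),"j7",round(o["joint_positions"][6],2))
    for w in wps:
        tv,sh=rows(w[:3],Rd(w[3]),o); print([tv.tolist(),sh.tolist()])
E
python3 - <<'E'
from h import *
plan((.45,-.2,.26,5),(.547,.207,.2,-3),(.547,.207,.09,-3))
E
```

```text
at [ 120.3 -536.   230.3] yaw 12.7 w 85.6 gf 0.0 F [-0.5 -0.1  0.5] t 0.1 j7 -0.03
[[-0.1, 0.0, 7.7], [39.53, -25.57, -2.92]]
[[-0.1, 0.0, 15.7], [57.91, -63.14, 3.16]]
[[-0.1, 0.0, 15.7], [57.91, -63.12, 14.16]]
```

Emit:
{"op": "play_rows", "data": {"series": [[[0,0,7.7],[39.5,-25.6,-3],0],[[0,0,7.7],[39.5,-25.6,-3],0],[[0,0,7.7],[39.5,-25.6,-3],0],[[0,0,7.7],[39.5,-25.6,-3],0],[[0,0,7.7],[39.5,-25.6,-3],0],[[0,0,7.7],[39.5,-25.6,-3],0],[[0,0,7.7],[39.5,-25.6,-3],0],[[0,0,15.7],[57.9,-63.1,3],0],[[0,0,15.7],[57.9,-63.1,3],0],[[0,0,15.7],[57.9,-63.1,3],0],[[0,0,15.7],[57.9,-63.1,3],0],[[0,0,15.7],[57.9,-63.1,3],0],[[0,0,15.7],[57.9,-63.1,3],0],[[0,0,15.7],[57.9,-63.1,3],0],[[0,0,15.7],[57.9,-63.1,3],0],[[0,0,15.7],[57.9,-63.1,3],0],[[0,0,15.7],[57.9,-63.1,3],0],[[0,0,15.7],[57.9,-63.1,3],0],[[0,0,15.7],[57.9,-63.1,3],0],[[0,0,15.7],[57.9,-63.1,3],0]], "newtons": 80}}

```text
time: 2.6
tcp_pos: [0.5473, 0.2052, 0.2016]
ee_rot: [[0.999, -0.054, 0.0], [-0.054, -0.999, -0.0], [0.0, 0.0, -1.0]]
wrist_force: [-0.1, 0.3, 0.3]
gripper_width: 0.0852
grip_force: 0.0
```

```bash
python3 - <<'E'
from h import *
plan((.547,.207,.2,-3),(.547,.207,.09,-3))
d=cam("scene"); crop(d,(330,100,470,240),"s1",4.2)
E
```

```text
at [547.3 205.2 201.6] yaw -3.1 w 85.2 gf 0.0 F [-0.1  0.3  0.3] t 2.6 j7 -2.2
[[0.0, -0.0, -0.1], [-0.04, -0.18, 0.16]]
[[0.0, -0.0, -0.1], [-0.05, -0.18, 11.16]]
```

View pics/s1.png

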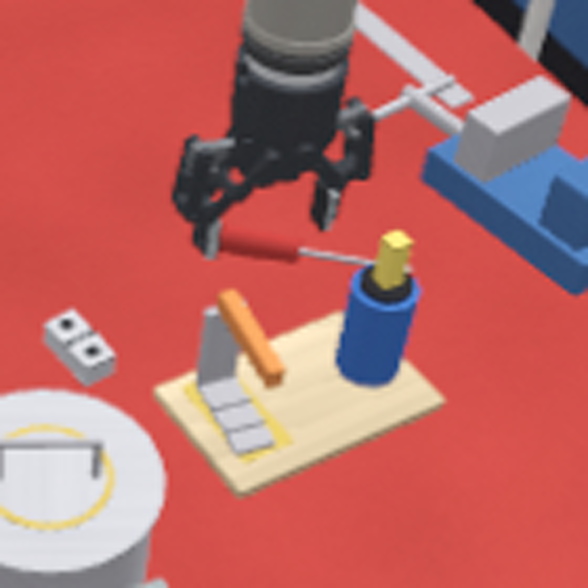

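Emit:
{"op": "play_rows", "data": {"series": [[[0,0,0],[0,-0.2,11.2],0],[[0,0,0],[0,-0.2,11.2],0],[[0,0,0],[0,-0.2,11.2],0],[[0,0,0],[0,-0.2,11.2],0],[[0,0,0],[0,-0.2,11.2],255],[[0,0,0],[0,-0.2,11.2],255],[[0,0,0],[0,-0.2,11.2],255],[[0,0,0],[0,-0.2,11.2],255],[[0,0,0],[0,-0.2,11.2],255],[[0,0,0],[0,-0.2,11.2],255],[[0,0,0],[0,-0.2,11.2],255],[[0,0,0],[0,-0.2,11.2],255],[[0,0,0],[0,-0.2,10],255],[[0,0,0],[0,-0.2,8],255],[[0,0,0],[0,-0.2,5],255],[[0,0,0],[0,-0.2,1.7],255],[[0,0,0],[0,-0.2,1.7],255],[[0,0,0],[0,-0.2,1.7],255]], "newtons": 80}}

```text
time: 4.9
tcp_pos: [0.5462, 0.2069, 0.1826]
ee_rot: [[0.999, -0.053, -0.003], [-0.053, -0.999, -0.002], [-0.003, 0.002, -1.0]]
wrist_force: [-0.0, -0.7, -3.4]
gripper_width: 0.015
grip_force: 78.1
```

```bash
python3 - <<'E'
from h import *
d=cam("scene"); crop(d,(330,100,470,240),"s2",4.2);cam("top")
h=np.array([.925,-.38])
c=np.array([.604,.008])
a=c-.12*h
plan((*a,.185,-22.3),(*c,.185,-22.3))
E
```

```text
at [546.  206.9 182.1] yaw -3.1 w 14.9 gf 78.1 F [-1.1 -0.1 -2.8] t 5.0 j7 -2.21
[[0.2, 0.2, 19.2], [-4.47, 15.59, -0.24]]
[[0.2, 0.2, 19.2], [6.85, 19.55, -0.28]]
```

View pics/s2.png

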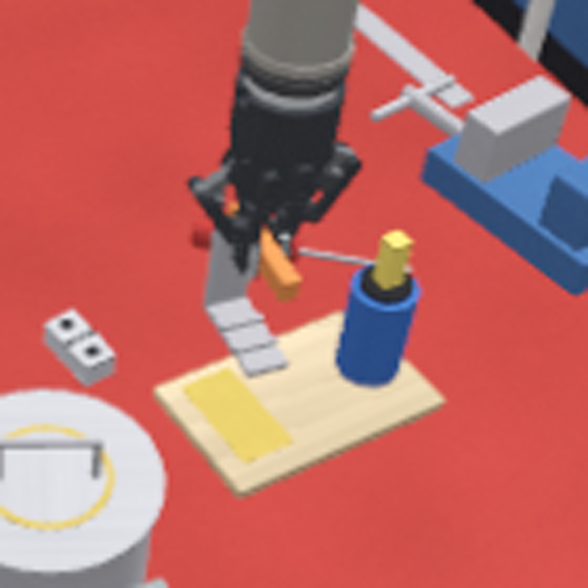

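```bash
python3 - <<'E'
from h import *
s=load("scene");S=lambda x,y,z: ray(s,(330+x/4.2,100+y/4.2),z)
for q in((250,376),(287,362),(267,369),(208,303),(243,298)): print(np.round(S(*q,.111)*1000).tolist())
print([np.round(S(*q,.012)*1000).tolist() for q in((183,388),(230,370),(293,440),(245,462))], np.mean([S(*q,.012) for q in((183,388),(230,370),(293,440),(245,462))],0))
E
```

```text
[588.0, 189.0, 111.0]
[586.0, 222.0, 111.0]
[587.0, 205.0, 111.0]
[505.0, 197.0, 111.0]
[511.0, 225.0, 111.0]
[[502.0, 186.0, 12.0], [499.0, 233.0, 12.0], [588.0, 243.0, 12.0], [594.0, 195.0, 12.0]] [0.54551505 0.21411757 0.012     ]
```

Emit:
{"op": "play_rows", "data": {"series": [[[0.2,0.2,8],[-1.5,5,-0.2],255],[[0.2,0.2,16],[-3,10,-0.2],255],[[0.2,0.2,19.2],[-4.5,15.6,-0.2],255],[[0.2,0.2,19.2],[-4.5,15.6,-0.2],255],[[0.2,0.2,19.2],[-4.5,15.6,-0.2],255],[[0.2,0.2,19.2],[-4.5,15.6,-0.2],255],[[0.2,0.2,19.2],[-1.6,16.6,-0.2],255],[[0.2,0.2,19.2],[1.2,17.6,-0.2],255],[[0.2,0.2,19.2],[4,18.6,-0.2],255],[[0.2,0.2,19.2],[6.8,19.5,-0.2],255],[[0.2,0.2,19.2],[6.8,19.5,-0.2],255],[[0.2,0.2,19.2],[6.8,19.5,-0.2],255],[[0.2,0.2,19.2],[6.8,19.5,-0.2],255]]}}

```text
time: 6.62
tcp_pos: [0.6041, 0.011, 0.1862]
ee_rot: [[0.926, -0.376, 0.003], [-0.376, -0.926, 0.003], [0.002, -0.004, -1.0]]
wrist_force: [0.5, -0.2, -2.9]
gripper_width: 0.0147
grip_force: 78.9
```

```bash
python3 - <<'E'
from h import *
plan((.604,.008,.2,-22.3))
d=cam("scene"); crop(d,(270,130,410,270),"s3",4.2)
E
```

```text
at [604.1  11.  186.2] yaw -22.1 w 14.7 gf 78.9 F [ 0.5 -0.2 -2.9] t 6.62 j7 -2.15
[[-0.2, -0.1, 0.2], [0.1, 0.28, -1.38]]
```

View pics/s3.png

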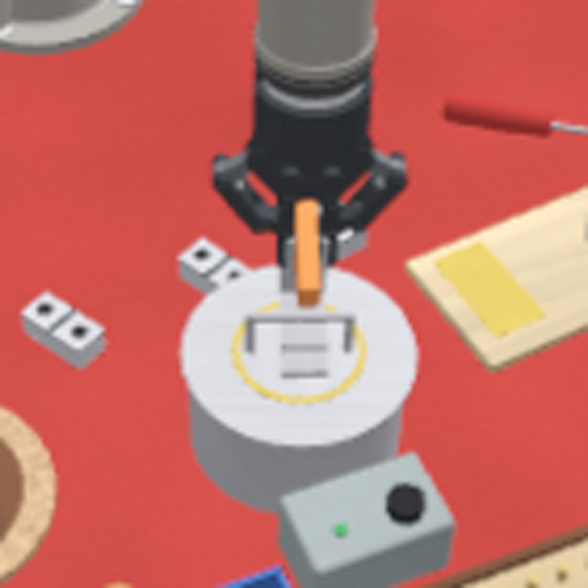

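Emit:
{"op": "play_rows", "data": {"series": [[[0,0,0],[0.1,0.2,-0.7],255],[[0,0,0],[0.1,0.2,-1.2],255],[[0,0,0],[0.1,0.2,-1.6],255],[[0,0,0],[0.1,0.2,-2],255],[[0,0,0],[0.1,0.2,-2.5],255],[[0,0,0],[0.1,0.2,-3.5],255],[[0,0,0],[0.1,0.2,-4.7],255],[[0,0,0],[0.1,0.2,-6],255],[[0,0,0],[0.1,0.2,-7],255],[[0,0,0],[0.1,0.2,-8],255],[[0,0,0],[0.1,0.2,-9],255],[[0,0,0],[0.1,0.2,-9.5],255],[[0,0,0],[0.1,0.2,-9.5],255],[[0,0,0],[0.1,0.2,-9.5],255],[[0,0,0],[0.1,0.2,-9.5],255]]}}

```text
time: 8.55
tcp_pos: [0.6043, 0.0069, 0.2807]
ee_rot: [[0.926, -0.379, 0.003], [-0.379, -0.926, 0.002], [0.002, -0.003, -1.0]]
wrist_force: [0.2, 0.3, -7.3]
gripper_width: 0.0149
grip_force: 78.5
```

```bash
python3 - <<'E'
from h import *
plan((.561,-.274,.28,-22.3),(.561,-.274,.11,-22.3))
d=cam("scene"); crop(d,(270,110,410,250),"s4",4.2)
E
```

```text
at [604.3   6.9 280.7] yaw -22.2 w 14.9 gf 78.5 F [ 0.2  0.3 -7.3] t 8.55 j7 -2.12
[[-0.2, -0.1, 0.1], [6.63, 27.64, -0.01]]
[[-0.2, -0.1, 0.1], [6.6, 27.7, 16.99]]
```

View pics/s4.png

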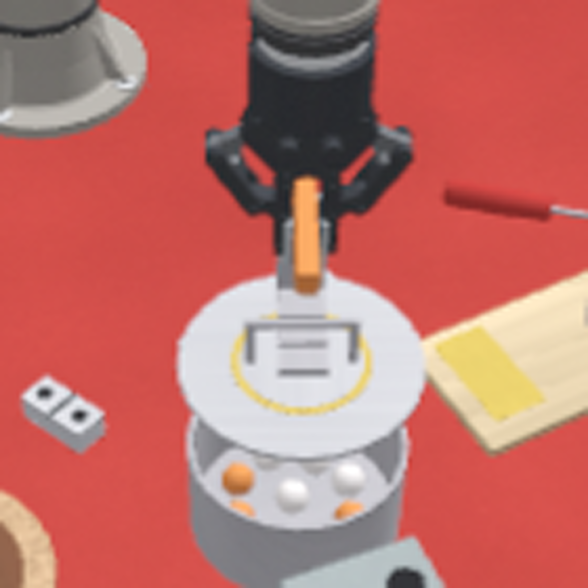

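Emit:
{"op": "play_rows", "data": {"series": [[[0,0,0],[0.3,1,0],255],[[0,0,0],[0.7,3,0],255],[[0,0,0],[1.4,6,0],255],[[0,0,0],[2.2,9,0],255],[[0,0,0],[2.9,12,0],255],[[0,0,0],[3.6,15,0],255],[[0,0,0],[4.3,18,0],255],[[0,0,0],[5,21,0],255],[[0,0,0],[5.7,24,0],255],[[0,0,0],[6.3,26.3,0],255],[[0,0,0],[6.6,27.6,0.5],255],[[0,0,0],[6.6,27.6,2],255],[[0,0,0],[6.6,27.6,4.5],255],[[0,0,0],[6.6,27.6,7],255],[[0,0,0],[6.6,27.6,9.5],255],[[0,0,0],[6.6,27.6,11.5],255],[[0,0,0],[6.6,27.6,12.5],255],[[0,0,0],[6.6,27.6,12.8],255],[[0,0,0],[6.6,27.6,12.8],255],[[0,0,0],[6.6,27.6,12.8],255]]}}

```text
time: 11.1
tcp_pos: [0.5625, -0.2732, 0.1535]
ee_rot: [[0.926, -0.379, 0.006], [-0.379, -0.926, 0.002], [0.005, -0.004, -1.0]]
wrist_force: [1.0, 0.8, -7.1]
gripper_width: 0.015
grip_force: 78.3
```

```bash
python3 - <<'E'
from h import *
a=np.array([.561,-.274]);h=np.array([.926,-.377])
plan((*a,.119,-22.3),(*(a-.125*h),.119,-22.3))
E
```

```text
at [ 562.5 -273.2  153.5] yaw -22.2 w 15.0 gf 78.3 F [ 1.   0.8 -7.1] t 11.1 j7 -1.65
[[-0.2, -0.3, 0.1], [-0.13, 0.14, 3.45]]
[[-0.2, -0.3, 0.1], [-12.63, 0.16, 3.38]]
```

Emit:
{"op": "play_rows", "data": {"series": [[[0,0,0],[0,0,0.7],255],[[0,0,0],[0,0,1.3],255],[[0,0,0],[0,0,1.7],255],[[0,0,0],[0,0,2.1],255],[[0,0,0],[0,0,2.5],255],[[0,0,0],[0,0,3],255],[[0,0,0],[0,0,3.4],255],[[0,0,0],[0,0,3.4],255],[[0,0,0],[0,0,3.4],255],[[0,0,0],[0,0,3.4],255],[[0,0,0],[0,0,3.4],255]]}}

```text
time: 12.48
tcp_pos: [0.562, -0.273, 0.1186]
ee_rot: [[0.926, -0.379, 0.005], [-0.379, -0.926, 0.002], [0.003, -0.004, -1.0]]
wrist_force: [-0.4, -0.7, -2.9]
gripper_width: 0.0149
grip_force: 78.9
```

```bash
python3 - <<'E'
from h import *
a=np.array([.561,-.274]);h=np.array([.926,-.377])
plan((*a,.119,-22.3),(*(a-.125*h),.119,-22.3))
d=cam("scene"); crop(d,(160,160,360,310),"s5",4)
E
```

```text
at [ 562.  -273.   118.6] yaw -22.2 w 14.9 gf 78.9 F [-0.4 -0.7 -2.9] t 12.47 j7 -1.66
[[-0.2, -0.2, 0.1], [-0.06, 0.13, -0.05]]
[[-0.2, -0.2, 0.1], [-12.55, 0.15, -0.09]]
```

View pics/s5.png

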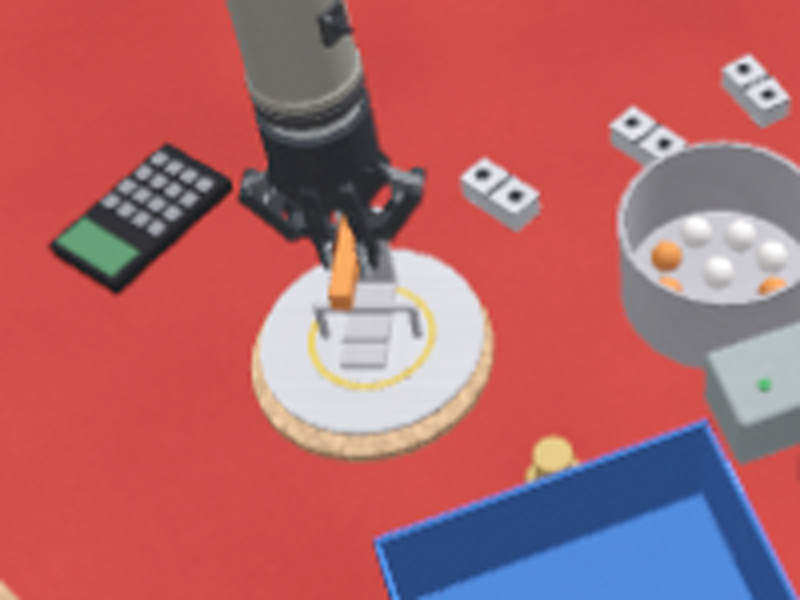

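```bash
python3 - <<'E'
from h import *
plan((.445,-.226,.119,-22.3),(.445,-.226,.2,-22.3),(.547,.207,.2,-3))
E
```

```text
at [ 562.  -273.   118.5] yaw -22.2 w 14.9 gf 78.9 F [-0.4 -0.4 -3.2] t 12.53 j7 -1.66
[[-0.2, -0.2, 0.1], [-12.6, 0.08, -0.09]]
[[-0.2, -0.2, 0.1], [-12.58, 0.04, -8.19]]
[[-0.2, -0.2, -19.2], [-19.53, -43.89, -8.04]]
```

Emit:
{"op": "play_rows", "data": {"series": [[[0,0,0],[-2,0.1,0],255],[[0,0,0],[-5,0.1,0],255],[[0,0,0],[-8,0.1,0],255],[[0,0,0],[-11,0.1,0],255],[[0,0,0],[-12.6,0.1,0],255],[[0,0,0],[-12.6,0.1,-3],255],[[0,0,0],[-12.6,0.1,-6],255],[[0,0,0],[-12.6,0.1,-8],255],[[0,0,-3],[-13.5,-6,-8],255],[[0,0,-6],[-14.4,-12,-8],255],[[0,0,-9],[-15.3,-18,-8],255],[[0,0,-12],[-16.2,-24,-8],255],[[0,0,-15],[-17.2,-30,-8],255],[[0,0,-18],[-18.2,-36,-8],255],[[0,0,-19],[-19.2,-41,-8],255],[[0,0,-19.2],[-19.5,-43.9,-8],255],[[0,0,-19.2],[-19.5,-43.9,-8],255],[[0,0,-19.2],[-19.5,-43.9,-8],255],[[0,0,-19.2],[-19.5,-43.9,-8],255]]}}

```text
time: 14.9
tcp_pos: [0.5475, 0.205, 0.1995]
ee_rot: [[0.998, -0.056, 0.004], [-0.056, -0.998, 0.001], [0.004, -0.001, -1.0]]
wrist_force: [0.1, 0.2, -2.5]
gripper_width: 0.0148
grip_force: 79.0
```

```bash
python3 - <<'E'
from h import *
plan((.546,.207,.091,-3))
E
```

```text
at [547.5 205.  199.5] yaw -3.2 w 14.8 gf 79.0 F [ 0.1  0.2 -2.5] t 14.9 j7 -2.22
[[-0.1, -0.2, -0.2], [-0.21, -0.18, 10.85]]
```

Emit:
{"op": "play_rows", "data": {"series": [[[0,0,0],[-0.2,-0.2,3],255],[[0,0,0],[-0.2,-0.2,6.5],255],[[0,0,0],[-0.2,-0.2,9.5],255],[[0,0,0],[-0.2,-0.2,10.3],255],[[0,0,0],[-0.2,-0.2,10.8],255],[[0,0,0],[-0.2,-0.2,10.9],255],[[0,0,0],[-0.2,-0.2,10.9],255],[[0,0,0],[-0.2,-0.2,10.9],255],[[0,0,0],[-0.2,-0.2,10.9],0],[[0,0,0],[-0.2,-0.2,10.9],0],[[0,0,0],[-0.2,-0.2,10.9],0],[[0,0,0],[-0.2,-0.2,10.9],0],[[0,0,0],[-0.2,-0.2,10.9],0],[[0,0,0],[-0.2,-0.2,7],0],[[0,0,0],[-0.2,-0.2,2],0],[[0,0,0],[-0.2,-0.2,-3],0],[[0,0,0],[-0.2,-0.2,-3],0],[[0,0,0],[-0.2,-0.2,-3],0]]}}

```text
time: 17.15
tcp_pos: [0.5449, 0.2087, 0.2291]
ee_rot: [[0.999, -0.053, 0.004], [-0.053, -0.999, 0.002], [0.003, -0.002, -1.0]]
wrist_force: [0.4, 0.4, -0.6]
gripper_width: 0.0853
grip_force: 0.0
```

```bash
python3 - <<'E'
from h import *
t=cam("top"); s=cam("scene")
def cr(d,b,sz): x0,y0,x1,y1=b; return cv2.resize(d["image"][y0:y1,x0:x1],(sz,sz),interpolation=cv2.INTER_CUBIC)
# pot mouth region top & rod regions
print(proj(t,[[.604,.008,.09],[.536,.341,.157]]),proj(s,[[.604,.008,.05],[.536,.341,.157],[.546,.207,.06]]))
def box(d,X,r):
    u,v=proj(d,[X])[0].astype(int); return (u-r,v-r,u+r,v+r)
A=[(t,[.604,.008,.05],36),(s,[.604,.008,.06],36),(t,[.536,.341,.13],20),(s,[.54,.26,.06],40)]
bs=[box(*a) for a in A]; print(bs)
M=np.vstack([np.hstack([cr(A[0][0],bs[0],300),cr(s,bs[1],300)]),np.hstack([cr(t,bs[2],300),cr(s,bs[3],300)])])
cv2.imwrite("pics/m1.png",M)
E
```

```text
[[313.14741403 180.75695326]
 [178.17725153 201.94729248]] [[339.74304698 222.05156317]
 [423.7821605  156.48350993]
 [386.35146791 189.91673922]]
[(np.int64(277), np.int64(148), np.int64(349), np.int64(220)), (np.int64(303), np.int64(184), np.int64(375), np.int64(256)), (np.int64(160), np.int64(184), np.int64(200), np.int64(224)), (np.int64(359), np.int64(144), np.int64(439), np.int64(224))]
```

View pics/m1.png

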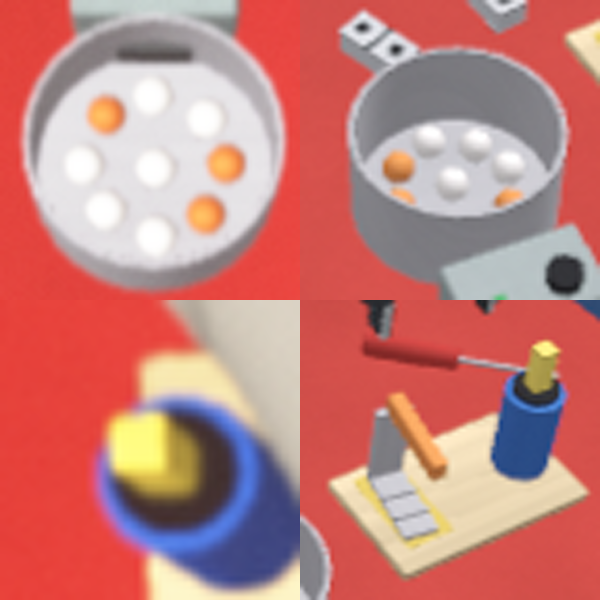

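```bash
python3 - <<'E'
from h import *
t=load("top"); s=load("scene")
for q in((106,115),(226,163),(205,214),(155,168),(150,95),(206,118),(84,164),(103,211),(154,237)):
    print(q,np.round(ray(t,(277+q[0]/4.167-.5,148+q[1]/4.167-.5),.019)*1000)[:2])
plan((.535,.341,.23,6),(.535,.341,.118,6))
E
```

```text
(106, 115) [638.  39.]
(226, 163) [605. -40.]
(205, 214) [570. -26.]
(155, 168) [601.   7.]
(150, 95) [651.  10.]
(206, 118) [635. -27.]
(84, 164) [604.  54.]
(103, 211) [573.  41.]
(154, 237) [555.   8.]
at [544.3 208.2 227.7] yaw -3.0 w 85.3 gf 0.0 F [ 0.2  0.3 -1. ] t 17.25 j7 -2.22
[[-0.1, -0.1, -9.0], [-1.64, -13.21, -0.22]]
[[-0.1, -0.1, -9.0], [-1.65, -13.2, 10.98]]
```

Emit:
{"op": "play_rows", "data": {"series": [[[0,0,-9],[-1.6,-5,-0.2],0],[[0,0,-9],[-1.6,-10,-0.2],0],[[0,0,-9],[-1.6,-13.2,-0.2],0],[[0,0,-9],[-1.6,-13.2,0],0],[[0,0,-9],[-1.6,-13.2,5],0],[[0,0,-9],[-1.6,-13.2,9],0],[[0,0,-9],[-1.6,-13.2,11],0],[[0,0,-9],[-1.6,-13.2,11],0],[[0,0,-9],[-1.6,-13.2,11],0],[[0,0,-9],[-1.6,-13.2,11],255],[[0,0,-9],[-1.6,-13.2,11],255],[[0,0,-9],[-1.6,-13.2,11],255],[[0,0,-9],[-1.6,-13.2,11],255],[[0,0,-9],[-1.6,-13.2,11],255],[[0,0,-9],[-1.6,-13.2,9],255],[[0,0,-9],[-1.6,-13.2,6],255],[[0,0,-9],[-1.6,-13.2,2],255],[[0,0,-9],[-1.6,-13.2,-2],255],[[0,0,-9],[-1.6,-13.2,-2],255],[[0,0,-9],[-1.6,-13.2,-2],255]], "newtons": 100}}

```text
time: 19.75
tcp_pos: [0.5357, 0.3411, 0.2484]
ee_rot: [[0.995, 0.104, 0.002], [0.104, -0.995, 0.001], [0.003, -0.001, -1.0]]
wrist_force: [-0.1, -0.6, -1.9]
gripper_width: 0.0168
grip_force: 97.5
```

```bash
python3 - <<'E'
from h import *
plan((.619,.025,.245,6),(.619,.025,.114,6))
s=cam("scene")
u,v=proj(s,[[.535,.341,.2]])[0].astype(int)
crop(s,(u-60,v-60,u+60,v+60),"s6",4)
E
```

```text
at [535.7 341.1 248.4] yaw 6.0 w 16.8 gf 97.5 F [-0.1 -0.6 -1.9] t 19.75 j7 -2.28
[[-0.0, -0.1, -0.0], [5.0, 32.3, 0.33]]
[[-0.0, -0.1, -0.0], [4.97, 32.31, 13.43]]
```

View pics/s6.png

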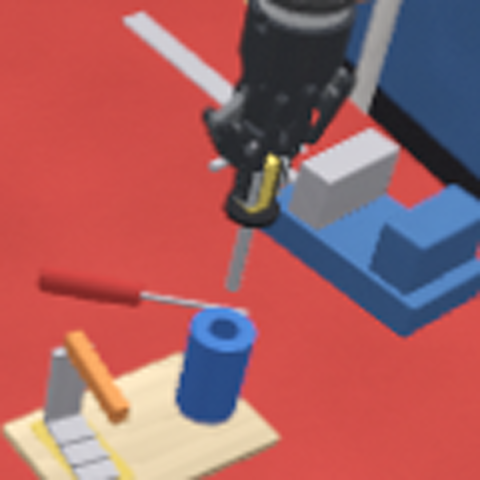

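Emit:
{"op": "play_rows", "data": {"series": [[[0,0,0],[1,6,0.2],255],[[0,0,0],[1.9,12,0.3],255],[[0,0,0],[2.8,18,0.3],255],[[0,0,0],[3.7,24,0.3],255],[[0,0,0],[4.6,30,0.3],255],[[0,0,0],[5,32.3,0.3],255],[[0,0,0],[5,32.3,0.3],255],[[0,0,0],[5,32.3,0.3],255],[[0,0,0],[5,32.3,3],255],[[0,0,0],[5,32.3,6],255],[[0,0,0],[5,32.3,8],255],[[0,0,0],[5,32.3,10],255],[[0,0,0],[5,32.3,11.5],255],[[0,0,0],[5,32.3,13],255],[[0,0,0],[5,32.3,13.7],255],[[0,0,0],[5,32.3,13.7],255],[[0,0,0],[5,32.3,13.7],255]]}}

```text
time: 21.92
tcp_pos: [0.6206, 0.026, 0.1132]
ee_rot: [[0.995, 0.104, 0.006], [0.104, -0.995, 0.003], [0.006, -0.002, -1.0]]
wrist_force: [0.4, 0.2, -1.6]
gripper_width: 0.0171
grip_force: 97.8
```

Emit:
{"op": "play_rows", "data": {"series": [[[0,0,0],[1.5,0.2,0.1],255],[[0,0,0],[2.8,1.5,0.1],255],[[0,0,0],[3.1,3.5,0.1],255],[[0,0,0],[2.1,5.4,0.1],255],[[0,0,0],[0.4,6.5,0.1],255],[[0,0,0],[-1.7,6.9,0.1],255],[[0,0,0],[-3.7,6.5,0.1],255],[[0,0,0],[-5.5,5.4,0.1],255],[[0,0,0],[-6.7,3.6,0.1],255],[[0,0,0],[-7.1,1.5,0.1],255],[[0,0,0],[-6.7,-0.5,0.1],255],[[0,0,0],[-5.5,-2.3,0.1],255],[[0,0,0],[-3.7,-3.5,0.1],255],[[0,0,0],[-1.7,-3.9,0.1],255],[[0,0,0],[0.4,-3.5,0.1],255],[[0,0,0],[2.1,-2.3,0.1],255],[[0,0,0],[3.3,-0.5,0.1],255],[[0,0,0],[3.7,1.5,0.1],255],[[0,0,0],[3.3,3.6,0.1],255],[[0,0,0],[2.1,5.4,0.1],255]]}}

```text
time: 24.42
tcp_pos: [0.6459, -0.0242, 0.1119]
ee_rot: [[0.995, 0.103, 0.004], [0.103, -0.995, 0.009], [0.005, -0.008, -1.0]]
wrist_force: [-3.8, 9.2, -0.3]
gripper_width: 0.0169
grip_force: 99.2
```

Emit:
{"op": "play_rows", "data": {"series": [[[0,0,0],[-1.7,1.2,0],255],[[0,0,0],[-3.8,1.6,0],255],[[0,0,0],[-5.9,1.2,0],255],[[0,0,0],[-7.6,0,0],255],[[0,0,0],[-8.8,-1.7,0],255],[[0,0,0],[-9.2,-3.8,0],255],[[0,0,0],[-8.8,-5.9,0],255],[[0,0,0],[-7.6,-7.6,0],255],[[0,0,0],[-5.9,-8.8,0],255],[[0,0,0],[-3.8,-9.2,0],255],[[0,0,0],[-1.7,-8.8,0],255],[[0,0,0],[0,-7.6,0],255],[[0,0,0],[1.2,-5.9,0],255],[[0,0,0],[1.6,-3.8,0],255],[[0,0,0],[1.2,-1.7,0],255],[[0,0,0],[0,0,0],255],[[0,0,0],[-1.7,1.2,0],255],[[0,0,0],[-3.8,1.6,0],255],[[0,0,0],[-5.9,1.2,0],255],[[0,0,0],[-7.6,0,0],255]]}}

```text
time: 26.92
tcp_pos: [0.575, -0.0295, 0.1141]
ee_rot: [[0.994, 0.104, 0.018], [0.104, -0.994, 0.01], [0.019, -0.008, -1.0]]
wrist_force: [3.8, 5.1, -0.9]
gripper_width: 0.0166
grip_force: 99.9
```

```bash
cat >> h.py <<'E'
S0=np.array([[638,39],[605,-40],[570,-26]])
def beads():
    for n in("top","scene"):
        d=cam(n); u,v=proj(d,[[.604,.008,.03]])[0].astype(int); r=45
        im=d["image"][v-r:v+r,u-r:u+r]; h=cv2.cvtColor(im,cv2.COLOR_BGR2HSV)
        m=cv2.inRange(h,(9,110,120),(22,255,255))
        k,_,st,c=cv2.connectedComponentsWithStats(m)
        for i in range(1,k):
            if st[i,4]>6:
                p=ray(d,(c[i]+[u-r,v-r]),.019)*1000
                print(n,st[i,4],st[i,2:4],p[:2].round(),"dist to starts",np.linalg.norm(S0-p[:2],axis=1).round())
E
python3 - <<'E'
from h import *
beads(); plan((.604,.008,.25,6))
E
```

```text
top 9 [3 5] [665.  10.] dist to starts [ 39.  78. 101.]
top 34 [8 6] [551. -18.] dist to starts [104.  58.  21.]
top 25 [8 5] [548.  27.] dist to starts [91. 88. 57.]
scene 39 [7 7] [543.  30.] dist to starts [96. 94. 62.]
scene 11 [3 5] [544. -24.] dist to starts [113.  63.  26.]
scene 17 [11  5] [785.  54.] dist to starts [147. 203. 229.]
at [571.6 -27.7 113.5] yaw 6.2 w 16.9 gf 99.7 F [ 2.3  5.6 -1.2] t 27.02 j7 -1.69
[[-0.5, -0.7, 0.2], [3.77, -3.31, -13.58]]
```

Emit:
{"op": "play_rows", "data": {"series": [[[0,0,0],[0.4,-0.4,-1],255],[[-0.3,-0.4,0],[0.8,-0.8,-4],255],[[-0.5,-0.7,0],[0.8,-0.8,-8],255],[[-0.5,-0.7,0],[0.8,-0.8,-12],255],[[-0.5,-0.7,0],[0.8,-0.8,-13.6],255],[[-0.5,-0.7,0],[0.8,-0.8,-13.6],255],[[-0.5,-0.7,0],[0.8,-0.8,-13.6],255]]}}

```text
time: 27.9
tcp_pos: [0.5764, -0.0257, 0.2452]
ee_rot: [[0.995, 0.103, -0.01], [0.103, -0.995, -0.008], [-0.011, 0.007, -1.0]]
wrist_force: [-0.2, 0.4, -1.6]
gripper_width: 0.017
grip_force: 99.9
```

```bash
python3 - <<'E'
from h import *
beads(); plan((.535,.341,.255,6))
E
```

```text
top 20 [4 6] [550. -14.] dist to starts [103.  61.  23.]
top 25 [7 5] [548.  27.] dist to starts [91. 88. 58.]
scene 39 [7 7] [543.  30.] dist to starts [96. 94. 62.]
scene 39 [7 7] [547. -18.] dist to starts [107.  62.  24.]
scene 17 [11  5] [785.  54.] dist to starts [147. 203. 229.]
at [576.4 -25.5 245.1] yaw 5.9 w 16.8 gf 99.9 F [ 0.2 -0.3 -0.6] t 28.0 j7 -1.66
[[0.4, 0.7, -0.1], [-0.33, -36.88, -1.23]]
```

Emit:
{"op": "play_rows", "data": {"series": [[[0.4,0.7,0],[0,-4,-1.2],255],[[0.4,0.7,0],[0,-9,-1.2],255],[[0.4,0.7,0],[0,-14,-1.2],255],[[0.4,0.7,0],[-0.1,-19,-1.2],255],[[0.4,0.7,0],[-0.2,-24,-1.2],255],[[0.4,0.7,0],[-0.3,-29,-1.2],255],[[0.4,0.7,0],[-0.3,-33,-1.2],255],[[0.4,0.7,0],[-0.3,-36,-1.2],255],[[0.4,0.7,0],[-0.3,-36.9,-1.2],255],[[0.4,0.7,0],[-0.3,-36.9,-1.2],255],[[0.4,0.7,0],[-0.3,-36.9,-1.2],255]]}}

```text
time: 29.38
tcp_pos: [0.5374, 0.3394, 0.2564]
ee_rot: [[0.995, 0.101, 0.005], [0.101, -0.995, -0.001], [0.005, 0.002, -1.0]]
wrist_force: [-1.1, -0.6, -2.1]
gripper_width: 0.0166
grip_force: 99.9
```

```bash
python3 - <<'E'
from h import *
beads(); plan((.535,.341,.12,6))
t=load("top");s=load("scene")
def box(d,X,r):
    u,v=proj(d,[X])[0].astype(int); print((u-r,v-r)); return cv2.resize(d["image"][v-r:v+r,u-r:u+r],(400,400),interpolation=cv2.INTER_CUBIC)
cv2.imwrite("pics/m2.png",np.hstack([box(s,[.535,.341,.15],40),box(t,[.604,.008,.03],40)]))
E
```

```text
top 59 [9 8] [668.   2.] dist to starts [ 47.  76. 102.]
top 34 [8 6] [551. -18.] dist to starts [104.  58.  21.]
top 26 [7 5] [548.  28.] dist to starts [90. 88. 58.]
scene 39 [7 7] [543.  30.] dist to starts [96. 94. 62.]
scene 39 [7 7] [547. -18.] dist to starts [107.  62.  24.]
scene 17 [11  5] [785.  54.] dist to starts [147. 203. 229.]
at [537.3 339.7 256.7] yaw 5.8 w 16.5 gf 99.9 F [-0.3  0.1 -1.7] t 29.48 j7 -2.3
[[0.1, -0.3, -0.2], [-0.28, -0.17, 13.67]]
(np.int64(383), np.int64(117))
(np.int64(273), np.int64(146))
```

View pics/m2.png

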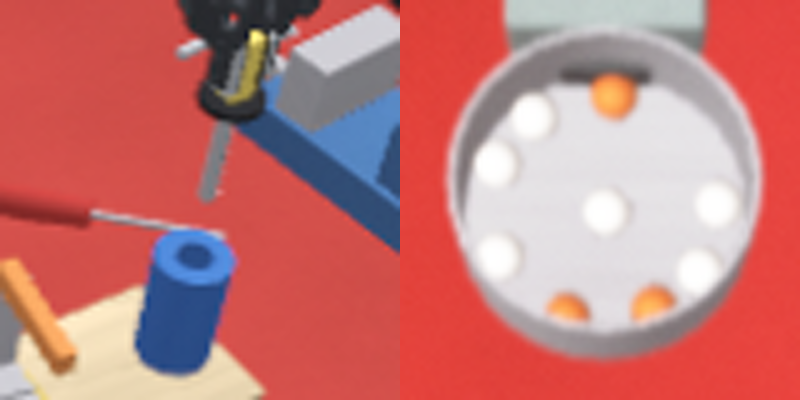

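```bash
python3 - <<'E'
from h import *
s=load("scene")
for q,z in(((207,198),.159),((193,257),.105),((232,104),.247)): print(ray(s,(383+q[0]/5-.5,117+q[1]/5-.5),z)*1000)
E
```

```text
[536.28764159 340.84159645 159.        ]
[536.47014624 341.24284606 105.        ]
[544.70440564 334.78502763 247.        ]
```

Emit:
{"op": "play_rows", "data": {"series": [[[0,0,0],[0,0,4],255],[[0,0,0],[0,0,6],255],[[0,0,0],[0,0,8],255],[[0,0,0],[0,0,10],255],[[0,0,0],[0,0,12],255],[[0,0,0],[0,0,13.2],255],[[0,0,0],[0,0,13.7],255],[[0,0,0],[0,0,13.7],255],[[0,0,0],[0,0,13.7],255],[[0,0,0],[0,0,13.7],0],[[0,0,0],[0,0,13.7],0],[[0,0,0],[0,0,13.7],0],[[0,0,0],[0,0,13.7],0],[[0,0,0],[0,0,13.7],0],[[0,0,0],[0,0,9],0],[[0,0,0],[0,0,4],0],[[0,0,0],[0,0,0],0],[[0,0,0],[0,0,0],0],[[0,0,0],[0,0,0],0]]}}

```text
time: 31.85
tcp_pos: [0.5361, 0.3414, 0.256]
ee_rot: [[0.995, 0.104, 0.004], [0.104, -0.995, -0.0], [0.004, 0.0, -1.0]]
wrist_force: [-0.0, -0.6, -0.1]
gripper_width: 0.0854
grip_force: 0.0
```

```bash
cat >> h.py <<'E'
def blocks():
    d=cam("top"); h=cv2.cvtColor(d["image"],cv2.COLOR_BGR2HSV)
    m=cv2.inRange(h,(0,0,150),(180,60,255)); m=cv2.morphologyEx(m,cv2.MORPH_CLOSE,np.ones((5,5)))
    cs,_=cv2.findContours(m,cv2.RETR_EXTERNAL,cv2.CHAIN_APPROX_NONE)
    for c in cs:
        if 150<cv2.contourArea(c)<600:
            b=cv2.boxPoints(cv2.minAreaRect(c)); P=np.array([ray(d,p,.026) for p in b])*1000; q=P.mean(0)
            if not(330<q[0]<560 and abs(q[1])<330): continue
            e=P[1]-P[0];f=P[2]-P[1]; L=e if np.linalg.norm(e)>np.linalg.norm(f) else f
            print("block",q[:2].round(),"yaw",round((np.degrees(np.arctan2(L[1],L[0]))+90)%180-90,1),np.linalg.norm(e).round(),np.linalg.norm(f).round())
E
python3 - <<'E'
from h import *
blocks()
s=cam("scene");u,v=proj(s,[[.535,.341,.12]])[0].astype(int);crop(s,(u-25,v-25,u+25,v+25),"s7",5)
im=s["image"];h=cv2.cvtColor(im,cv2.COLOR_BGR2HSV);m=cv2.inRange(h,(24,120,100),(34,255,255));m[:,:u-25]=0
ys,xs=np.nonzero(m);print("rod yellow",xs.mean(),ys.min(),ys.max(),"expected",proj(s,[[.535,.341,.157],[.535,.341,.111]]))
plan((.422,.122,.12,10.4),(.422,.122,.005,10.4))
E
```

```text
block [422. 122.] yaw 10.4 31.0 66.0
block [442.  10.] yaw 24.3 30.0 65.0
block [ 448. -129.] yaw 27.3 32.0 65.0
block [525. 218.] yaw 18.6 86.0 101.0
rod yellow 419.7974683544304 155 205 expected [[423.61887571 156.2961783 ]
 [421.12445614 166.36779663]]
at [535.8 340.9 254.8] yaw 6.0 w 85.3 gf 0.0 F [ 0.3 -1.2  0. ] t 31.95 j7 -2.3
[[0.1, -0.1, -4.4], [-13.61, 20.57, 13.49]]
[[0.1, -0.1, -4.4], [-13.63, 20.55, 24.99]]
```

Emit:
{"op": "play_rows", "data": {"series": [[[0,0,0],[-3.5,5,2],0],[[0,0,-2],[-7,10,2],0],[[0,0,-4.4],[-10,15,2],0],[[0,0,-4.4],[-13.6,20.6,5],0],[[0,0,-4.4],[-13.6,20.6,11],0],[[0,0,-4.4],[-13.6,20.6,17],0],[[0,0,-4.4],[-13.6,20.6,22],0],[[0,0,-4.4],[-13.6,20.6,24.5],0],[[0,0,-4.4],[-13.6,20.6,24.9],0],[[0,0,-4.4],[-13.6,20.6,24.9],0],[[0,0,-4.4],[-13.6,20.6,24.9],255],[[0,0,-4.4],[-13.6,20.6,24.9],255],[[0,0,-4.4],[-13.6,20.6,24.9],255],[[0,0,-4.4],[-13.6,20.6,24.9],255],[[0,0,-4.4],[-13.6,20.6,24.9],255],[[0,0,-4.4],[-13.6,20.6,22],255],[[0,0,-4.4],[-13.6,20.6,17],255],[[0,0,-4.4],[-13.6,20.6,11],255],[[0,0,-4.4],[-13.6,20.6,9],255],[[0,0,-4.4],[-13.6,20.6,9],255]], "newtons": 60}}

```text
time: 34.45
tcp_pos: [0.4238, 0.1229, 0.1672]
ee_rot: [[0.984, 0.179, 0.008], [0.179, -0.984, 0.001], [0.008, 0.001, -1.0]]
wrist_force: [-0.7, 0.7, -0.6]
gripper_width: 0.0287
grip_force: 59.7
```

```bash
python3 - <<'E'
from h import *
plan((.604,.048,.17,0),(.604,.048,.06,0),(.448,-.129,.17,27.3))
E
```

```text
at [423.8 122.9 167.2] yaw 10.3 w 28.7 gf 59.7 F [-0.7  0.7 -0.6] t 34.45 j7 -1.86
[[-0.0, -0.5, 10.3], [16.39, 10.61, -0.15]]
[[-0.0, -0.5, 10.3], [16.3, 10.6, 10.85]]
[[0.1, -0.4, -17.0], [-2.13, 25.22, -0.28]]
```

Emit:
{"op": "play_rows", "data": {"series": [[[0,-0.5,5],[5,3.3,-0.2],255],[[0,-0.5,10.3],[10,6.5,-0.2],255],[[0,-0.5,10.3],[14,9,-0.2],255],[[0,-0.5,10.3],[16.4,10.6,-0.2],255],[[0,-0.5,10.3],[16.4,10.6,-0.2],255],[[0,-0.5,10.3],[16.4,10.6,3],255],[[0,-0.5,10.3],[16.4,10.6,6],255],[[0,-0.5,10.3],[16.3,10.6,9],255],[[0,-0.5,10.3],[16.3,10.6,10.8],255],[[0,-0.5,10.3],[16.3,10.6,10.8],255],[[0,-0.5,10.3],[16.3,10.6,10.8],255],[[0,-0.5,10.3],[16.3,10.6,10.8],140],[[0,-0.5,10.3],[16.3,10.6,10.8],140],[[0,-0.5,10.3],[16.3,10.6,10.8],140],[[0,-0.5,10.3],[16.3,10.6,9.5],140],[[0,-0.5,10.3],[16.3,10.6,6],140],[[0,-0.5,10.3],[16.3,10.6,1],140],[[0,-0.5,10.3],[16.3,10.6,-1],0],[[0,-0.5,10.3],[16.3,10.6,-1],0]]}}

```text
time: 36.83
tcp_pos: [0.6037, 0.0484, 0.1798]
ee_rot: [[1.0, 0.001, 0.001], [0.001, -1.0, 0.001], [0.001, -0.001, -1.0]]
wrist_force: [0.0, -0.7, 0.2]
gripper_width: 0.0733
grip_force: 0.0
```

```bash
python3 - <<'E'
from h import *
blocks()
plan((.448,-.129,.17,27.3),(.448,-.129,.005,27.3))
E
```

```text
at [602.5  47.9 177.7] yaw 0.1 w 79.6 gf 0.0 F [-1.7 -0.7 -0.1] t 36.88 j7 -1.91
[[-0.0, 0.1, -27.2], [-15.47, 17.68, 0.8]]
[[-0.0, 0.1, -27.2], [-15.43, 17.68, 17.3]]
```

```bash
sed -i 's/def blocks():/def blocks(n="top",X=None):/; s/d=cam("top"); h=cv2/d=cam(n); h=cv2/' h.py; python3 - <<'E'
from h import *
d=cam("scene"); t=load("top")
for d,X in((d,[.448,-.129,.026]),(t,[.448,-.129,.026])):
    u,v=proj(d,[X])[0].astype(int); r=26; im=d["image"][v-r:v+r,u-r:u+r]
    h=cv2.cvtColor(im,cv2.COLOR_BGR2HSV); m=cv2.inRange(h,(0,0,120),(180,70,255))
    k,_,st,c=cv2.connectedComponentsWithStats(m)
    for i in range(1,k):
        if st[i,4]>20: print(st[i],(ray(d,c[i]+[u-r,v-r],.022)*1000).round()[:2])
E
```

```text
[ 18  21  20  18 203] [ 458. -130.]
[  0  43  20   9 124] [ 507. -217.]
[  0   0  22  20 315] [497. -80.]
[  0  25  39  27 869] [ 413. -103.]
```

Emit:
{"op": "play_rows", "data": {"series": [[[0,0,-10],[-5,6,0.8],0],[[0,0,-20],[-10,12,0.8],0],[[0,0,-27.2],[-15.3,17.7,0.8],0],[[0,0,-27.2],[-15.3,17.7,3],0],[[0,0,-27.2],[-15.3,17.7,8],0],[[0,0,-27.2],[-15.3,17.7,13],0],[[0,0,-27.2],[-15.3,17.7,16.5],0],[[0,0,-27.2],[-15.3,17.7,17.2],0],[[0,0,-27.2],[-15.3,17.7,17.2],0],[[0,0,-27.2],[-15.3,17.7,17.2],0],[[0,0,-27.2],[-15.3,17.7,17.2],255],[[0,0,-27.2],[-15.3,17.7,17.2],255],[[0,0,-27.2],[-15.3,17.7,17.2],255],[[0,0,-27.2],[-15.3,17.7,17.2],255],[[0,0,-27.2],[-15.3,17.7,17.2],255],[[0,0,-27.2],[-15.3,17.7,13],255],[[0,0,-27.2],[-15.3,17.7,8],255],[[0,0,-27.2],[-15.3,17.7,3],255],[[0,0,-27.2],[-15.3,17.7,1],255],[[0,0,-27.2],[-15.3,17.7,1],255]]}}

```text
time: 39.42
tcp_pos: [0.45, -0.1296, 0.1683]
ee_rot: [[0.889, 0.458, -0.002], [0.458, -0.889, -0.001], [-0.002, 0.0, -1.0]]
wrist_force: [0.8, 0.1, -0.1]
gripper_width: 0.0286
grip_force: 60.0
```

```bash
python3 - <<'E'
from h import *
blocks()
plan((.604,-.032,.17,0),(.604,-.032,.06,0))
E
```

```text
block [407.  28.] yaw 26.3 30.0 64.0
at [ 448.8 -129.5  166.8] yaw 27.2 w 29.1 gf 60.0 F [ 0.1  0.2 -2.1] t 39.48 j7 -1.05
[[-0.1, 0.3, 27.2], [18.26, -1.56, -0.4]]
[[-0.1, 0.3, 27.2], [18.31, -1.54, 10.6]]
```

Emit:
{"op": "play_rows", "data": {"series": [[[0,0.3,9],[5,-0.4,-0.4],255],[[0,0.3,18],[10,-0.8,-0.4],255],[[0,0.3,27.2],[15,-1.2,-0.4],255],[[0,0.3,27.2],[18.3,-1.6,-0.4],255],[[0,0.3,27.2],[18.3,-1.6,-0.4],255],[[0,0.3,27.2],[18.3,-1.6,3],255],[[0,0.3,27.2],[18.3,-1.6,6],255],[[0,0.3,27.2],[18.3,-1.6,9],255],[[0,0.3,27.2],[18.3,-1.6,10.5],255],[[0,0.3,27.2],[18.3,-1.6,10.5],255],[[0,0.3,27.2],[18.3,-1.6,10.5],255],[[0,0.3,27.2],[18.3,-1.6,10.5],140],[[0,0.3,27.2],[18.3,-1.6,10.5],140],[[0,0.3,27.2],[18.3,-1.6,10.5],140],[[0,0.3,27.2],[18.3,-1.6,9.5],140],[[0,0.3,27.2],[18.3,-1.6,6],140],[[0,0.3,27.2],[18.3,-1.6,1],140],[[0,0.3,27.2],[18.3,-1.6,-1],0],[[0,0.3,27.2],[18.3,-1.6,-1],0]]}}

```text
time: 41.85
tcp_pos: [0.6063, -0.0309, 0.1795]
ee_rot: [[1.0, 0.001, 0.006], [0.001, -1.0, 0.001], [0.006, -0.001, -1.0]]
wrist_force: [-0.4, 0.5, -1.0]
gripper_width: 0.0732
grip_force: 0.0
```

```bash
python3 - <<'E'
from h import *
plan((.407,.028,.17,26.3),(.407,.028,.005,26.3))
E
```

```text
at [606.3 -30.9 179.5] yaw 0.1 w 73.2 gf 0.0 F [-0.4  0.5 -1. ] t 41.85 j7 -1.79
[[0.0, -0.4, -26.2], [-19.93, -5.91, 0.84]]
[[0.0, -0.4, -26.2], [-20.03, -5.89, 17.34]]
```

Emit:
{"op": "play_rows", "data": {"series": [[[0,-0.4,-10],[-5,-1.5,0.8],0],[[0,-0.4,-20],[-11,-3.5,0.8],0],[[0,-0.4,-26.2],[-16,-5,0.8],0],[[0,-0.4,-26.2],[-20,-5.9,0.8],0],[[0,-0.4,-26.2],[-20,-5.9,4],0],[[0,-0.4,-26.2],[-20,-5.9,9],0],[[0,-0.4,-26.2],[-20,-5.9,13],0],[[0,-0.4,-26.2],[-20,-5.9,16.5],0],[[0,-0.4,-26.2],[-20,-5.9,17.3],0],[[0,-0.4,-26.2],[-20,-5.9,17.3],0],[[0,-0.4,-26.2],[-20,-5.9,17.3],255],[[0,-0.4,-26.2],[-20,-5.9,17.3],255],[[0,-0.4,-26.2],[-20,-5.9,17.3],255],[[0,-0.4,-26.2],[-20,-5.9,17.3],255],[[0,-0.4,-26.2],[-20,-5.9,17.3],255],[[0,-0.4,-26.2],[-20,-5.9,13],255],[[0,-0.4,-26.2],[-20,-5.9,8],255],[[0,-0.4,-26.2],[-20,-5.9,3],255],[[0,-0.4,-26.2],[-20,-5.9,1],255],[[0,-0.4,-26.2],[-20,-5.9,1],255]]}}

```text
time: 44.35
tcp_pos: [0.4057, 0.0274, 0.1678]
ee_rot: [[0.897, 0.442, -0.002], [0.442, -0.897, -0.001], [-0.003, 0.0, -1.0]]
wrist_force: [-0.9, -0.3, -1.8]
gripper_width: 0.0287
grip_force: 60.0
```

```bash
python3 - <<'E'
from h import *
plan((.604,.008,.17,0),(.604,.008,.065,0))
t=cam("top");s=cam("scene")
def box(d,X,r):
    u,v=proj(d,[X])[0].astype(int); print((u-r,v-r)); return cv2.resize(d["image"][v-r:v+r,u-r:u+r],(400,400),interpolation=cv2.INTER_CUBIC)
cv2.imwrite("pics/m3.png",np.hstack([box(s,[.604,.008,.05],40),box(t,[.604,.008,.05],40)]))
E
```

```text
at [405.7  27.4 167.8] yaw 26.2 w 28.7 gf 60.0 F [-0.9 -0.3 -1.8] t 44.35 j7 -1.35
[[0.1, 0.2, 26.2], [16.94, 10.5, -0.27]]
[[0.1, 0.2, 26.2], [16.97, 10.5, 10.23]]
(np.int64(299), np.int64(182))
(np.int64(273), np.int64(144))
```

View pics/m3.png

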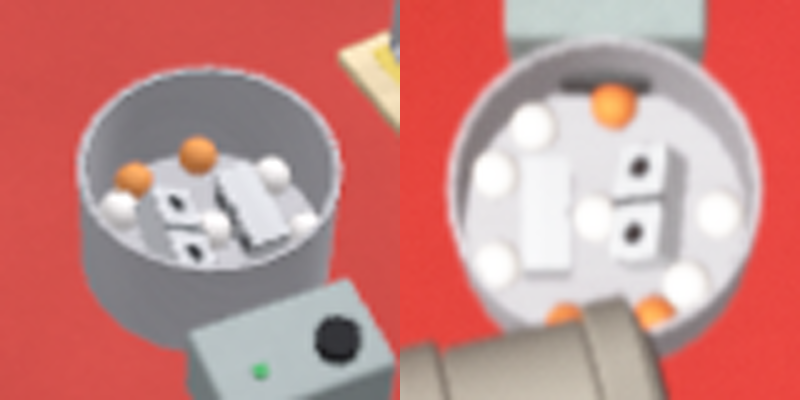

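Emit:
{"op": "play_rows", "data": {"series": [[[0,0.2,9],[5,3,-0.3],255],[[0,0.2,18],[10,6,-0.3],255],[[0,0.2,26.2],[14,8.5,-0.3],255],[[0,0.2,26.2],[16.5,10,-0.3],255],[[0,0.2,26.2],[16.5,10,-0.3],255],[[0,0.2,26.2],[16.5,10,3],255],[[0,0.2,26.2],[16.5,10,6],255],[[0,0.2,26.2],[16.5,10,9],255],[[0,0.2,26.2],[16.5,10,11],255],[[0,0.2,26.2],[16.5,10,12],255],[[0,0.2,26.2],[16.5,10,12.1],255],[[0,0.2,26.2],[16.5,10,12.1],255],[[0,0.2,26.2],[16.5,10,12.1],150],[[0,0.2,26.2],[16.5,10,12.1],140],[[0,0.2,26.2],[16.5,10,12.1],140],[[0,0.2,26.2],[16.5,10,11],140],[[0,0.2,26.2],[16.5,10,7],140],[[0,0.2,26.2],[16.5,10,2],140],[[0,0.2,26.2],[16.5,10,-3],0],[[0,0.2,26.2],[16.5,10,-6],0]]}}

```text
time: 46.95
tcp_pos: [0.5983, 0.0114, 0.2296]
ee_rot: [[1.0, 0.001, 0.003], [0.001, -1.0, 0.001], [0.003, -0.001, -1.0]]
wrist_force: [0.4, 0.7, -0.8]
gripper_width: 0.0733
grip_force: 0.0
```

```bash
python3 - <<'E'
from h import *
plan((.546,.207,.23,-3),(.546,.207,.091,-3))
E
```

```text
at [598.3  11.4 229.6] yaw 0.1 w 73.3 gf 0.0 F [ 0.4  0.7 -0.8] t 46.95 j7 -1.87
[[-0.1, -0.1, 3.1], [-5.2, -19.57, -0.03]]
[[-0.1, -0.1, 3.1], [-5.24, -19.55, 13.87]]
```

Emit:
{"op": "play_rows", "data": {"series": [[[0,0,1],[-1.3,-5,0],0],[[0,0,2],[-2.6,-10,0],0],[[0,0,3.1],[-4,-15,0],0],[[0,0,3.1],[-5.2,-19.6,0],0],[[0,0,3.1],[-5.2,-19.6,0],0],[[0,0,3.1],[-5.2,-19.6,0],0]]}}

```text
time: 47.7
tcp_pos: [0.5453, 0.2063, 0.2262]
ee_rot: [[0.999, -0.053, -0.002], [-0.053, -0.999, -0.0], [-0.002, 0.0, -1.0]]
wrist_force: [0.5, -1.3, 0.3]
gripper_width: 0.0856
grip_force: 0.0
```

```bash
python3 - <<'E'
from h import *
t=cam("top");s=cam("scene")
def box(d,X,r,c=300):
    u,v=proj(d,[X])[0].astype(int); print((u-r,v-r)); return cv2.resize(d["image"][v-r:v+r,u-r:u+r],(c,c),interpolation=cv2.INTER_CUBIC)
P=[.604,.008,.05];L=[.561,-.274,.04]
cv2.imwrite("pics/m4.png",np.vstack([np.hstack([box(s,P,40),box(t,P,40)]),np.hstack([box(s,L,50),box(t,L,50)])]))
plan((.546,.207,.091,-3))
E
```

```text
(np.int64(299), np.int64(182))
(np.int64(273), np.int64(144))
(np.int64(200), np.int64(191))
(np.int64(367), np.int64(150))
at [545.9 204.8 225.8] yaw -3.2 w 85.5 gf 0.0 F [ 0.3 -0.8  0.5] t 47.8 j7 -2.28
[[0.0, 0.1, -0.2], [0.03, -0.23, 13.48]]
```

View pics/m4.png

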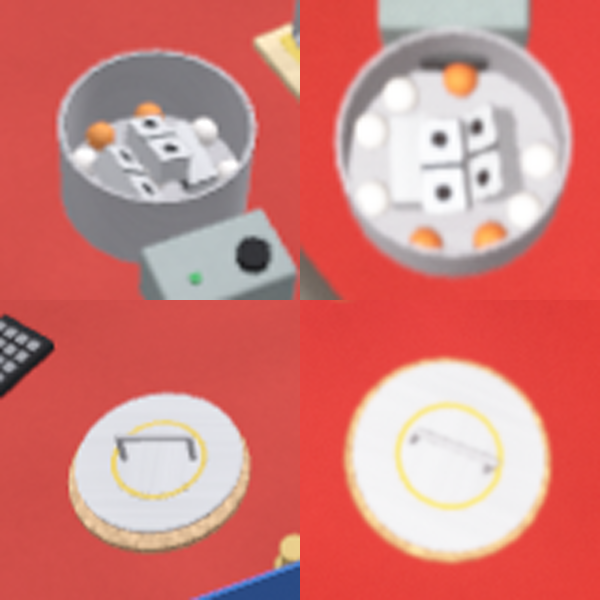

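Emit:
{"op": "play_rows", "data": {"series": [[[0,0,0],[0,-0.2,5],0],[[0,0,0],[0,-0.2,10],0],[[0,0,0],[0,-0.2,13.5],0],[[0,0,0],[0,-0.2,13.5],0],[[0,0,0],[0,-0.2,13.5],0],[[0,0,0],[0,-0.2,13.5],255],[[0,0,0],[0,-0.2,13.5],255],[[0,0,0],[0,-0.2,13.5],255],[[0,0,0],[0,-0.2,13.5],255],[[0,0,0],[0,-0.2,13.5],255],[[0,0,0],[0,-0.2,13.5],255],[[0,0,0],[0,-0.2,12.5],255],[[0,0,0],[0,-0.2,10],255],[[0,0,0],[0,-0.2,7],255],[[0,0,0],[0,-0.2,4],255],[[0,0,0],[0,-0.2,2.5],255],[[0,0,0],[0,-0.2,2.5],255]], "newtons": 80}}

```text
time: 49.92
tcp_pos: [0.5453, 0.2088, 0.2013]
ee_rot: [[0.999, -0.053, -0.001], [-0.053, -0.999, 0.001], [-0.002, -0.001, -1.0]]
wrist_force: [0.0, -1.5, -2.1]
gripper_width: 0.0149
grip_force: 78.5
```

```bash
python3 - <<'E'
from h import *
t=load("top")
T=lambda x,y,z: ray(t,(367+(x-300)/3-.5,150+(y-300)/3-.5),z)*1000
print(T(449,456,.028),T(448,460,.028)); a,b=T(414,432,.07),T(491,461,.07); print((a+b)/2,np.degrees(np.arctan2((a-b)[1],(a-b)[0]))-90)
plan((.445,-.226,.2,-22.3),(.445,-.226,.119,-22.3))
E
```

```text
[ 559.94067004 -271.26800327   28.        ] [ 556.25210731 -270.19489091   28.        ]
[ 559.98165539 -266.38176189   70.        ] -21.4682704958052
at [545.3 208.8 201.3] yaw -3.1 w 14.9 gf 78.5 F [ 0.  -1.5 -2.1] t 49.92 j7 -2.29
[[-0.0, 0.1, 19.2], [-7.7, 43.95, 0.12]]
[[-0.0, 0.1, 19.2], [-7.69, 43.96, 8.22]]
```

Emit:
{"op": "play_rows", "data": {"series": [[[0,0,3],[-0.9,5,0.1],255],[[0,0,6],[-1.9,11,0.1],255],[[0,0,9],[-3,17,0.1],255],[[0,0,12],[-4,23,0.1],255],[[0,0,15],[-5.1,29,0.1],255],[[0,0,18],[-6.1,35,0.1],255],[[0,0,19.2],[-7.2,41,0.1],255],[[0,0,19.2],[-7.7,43.9,0.1],255],[[0,0,19.2],[-7.7,43.9,0.1],255],[[0,0,19.2],[-7.7,43.9,3],255],[[0,0,19.2],[-7.7,43.9,6],255],[[0,0,19.2],[-7.7,43.9,8.2],255],[[0,0,19.2],[-7.7,43.9,8.2],255],[[0,0,19.2],[-7.7,43.9,8.2],255]]}}

```text
time: 51.68
tcp_pos: [0.4453, -0.2245, 0.1192]
ee_rot: [[0.926, -0.377, -0.002], [-0.377, -0.926, 0.001], [-0.002, -0.0, -1.0]]
wrist_force: [0.8, -0.8, -1.7]
gripper_width: 0.0145
grip_force: 78.6
```

```bash
python3 - <<'E'
from h import *
plan((.562,-.273,.119,-22.2))
E
```

```text
at [ 445.3 -224.5  119.2] yaw -22.2 w 14.5 gf 78.6 F [ 0.8 -0.8 -1.7] t 51.67 j7 -1.73
[[-0.0, 0.1, 0.0], [12.64, 0.09, -0.01]]
```

Emit:
{"op": "play_rows", "data": {"series": [[[0,0,0],[2,0,0],255],[[0,0,0],[5,0,0],255],[[0,0,0],[8,0,0],255],[[0,0,0],[10.5,0.1,0],255],[[0,0,0],[12.2,0.1,0],255],[[0,0,0],[12.6,0.1,0],255],[[0,0,0],[12.6,0.1,0],255],[[0,0,0],[12.6,0.1,-0.7],255],[[0,0,0],[12.6,0.1,-1.2],255],[[0,0,0],[12.6,0.1,-1.6],255],[[0,0,0],[12.6,0.1,-2],255],[[0,0,0],[12.6,0.1,-3],255],[[0,0,0],[12.6,0.1,-5],255],[[0,0,0],[12.6,0.1,-7],255],[[0,0,0],[12.6,0.1,-9],255],[[0,0,0],[12.6,0.1,-11.5],255],[[0,0,0],[12.6,0.1,-14],255],[[0,0,0],[12.6,0.1,-15.7],255],[[0,0,0],[12.6,0.1,-16.2],255],[[0,0,0],[12.6,0.1,-16.2],255]]}}

```text
time: 54.18
tcp_pos: [0.5611, -0.2741, 0.2801]
ee_rot: [[0.926, -0.378, -0.003], [-0.378, -0.926, 0.001], [-0.003, 0.001, -1.0]]
wrist_force: [-0.1, 0.2, -7.5]
gripper_width: 0.0143
grip_force: 78.5
```

```bash
python3 - <<'E'
from h import *
plan((.604,.008,.28,-22.2))
d=cam("top");print(proj(d,[[.56,-.272,.1]]))
E
```

```text
at [ 561.1 -274.1  280.1] yaw -22.2 w 14.3 gf 78.5 F [-0.1  0.2 -7.5] t 54.17 j7 -1.71
[[0.0, 0.2, -0.0], [-6.71, -27.73, 0.02]]
[[421.70332714 195.93112954]]
```

Lid hanging (7.5 N). Carry back over the pot.

Emit:
{"op": "play_rows", "data": {"series": [[[0,0,0],[-0.3,-1,0],255],[[0,0,0],[-0.7,-3,0],255],[[0,0,0],[-1.4,-6,0],255],[[0,0,0],[-2.2,-9,0],255],[[0,0,0],[-2.9,-12,0],255],[[0,0,0],[-3.6,-15,0],255],[[0,0,0],[-4.4,-18,0],255],[[0,0,0],[-5.1,-21,0],255],[[0,0,0],[-5.8,-24,0],255],[[0,0,0],[-6.4,-26.3,0],255],[[0,0,0],[-6.7,-27.4,0],255],[[0,0,0],[-6.7,-27.7,0],255],[[0,0,0],[-6.7,-27.7,0],255],[[0,0,0],[-6.7,-27.7,1],255],[[0,0,0],[-6.7,-27.7,3],255],[[0,0,0],[-6.7,-27.7,4.5],255],[[0,0,0],[-6.7,-27.7,5],255],[[0,0,0],[-6.7,-27.7,5],255],[[0,0,0],[-6.7,-27.7,5],255]]}}

```text
time: 56.6
tcp_pos: [0.6046, 0.0077, 0.2314]
ee_rot: [[0.926, -0.379, -0.001], [-0.379, -0.926, 0.001], [-0.001, -0.0, -1.0]]
wrist_force: [0.3, -0.1, -7.2]
gripper_width: 0.0148
grip_force: 78.2
```

```bash
python3 - <<'E'
from h import *
plan((.604,.008,.187,-22.2))
s=cam("scene")
# yellow ring on lid: centre estimate; lid flange top z
u,v=proj(s,[[.604,.008,.125]])[0].astype(int); r=30
h=cv2.cvtColor(s["image"][v-r:v+r,u-r:u+r],cv2.COLOR_BGR2HSV); m=cv2.inRange(h,(20,60,120),(35,255,255))
ys,xs=np.nonzero(m); print(len(xs)); 
e=cv2.fitEllipse(np.column_stack([xs,ys]).astype(np.float32)); print(e, ray(s,(e[0][0]+u-r,e[0][1]+v-r),.126)*1000)
E
```

```text
at [604.6   7.7 231.4] yaw -22.3 w 14.8 gf 78.2 F [ 0.3 -0.1 -7.2] t 56.6 j7 -2.21
[[-0.0, 0.1, -0.1], [-0.06, 0.0, 4.44]]
103
((33.80389404296875, 29.212045669555664), (24.938432693481445, 36.73152542114258), 68.0477066040039) [603.16980528  19.74328736 126.        ]
```

```bash
python3 - <<'E'
from h import *
from scipy.optimize import least_squares
s=load("scene")
h=cv2.cvtColor(s["image"],cv2.COLOR_BGR2HSV); m=cv2.inRange(h,(22,60,120),(34,255,255))
u,v=proj(s,[[.604,.008,.126]])[0].astype(int); ys,xs=np.nonzero(m[v-30:v+30,u-30:u+30])
P=np.array([ray(s,(x+u-30,y+v-30),.126)[:2]*1000 for x,y in zip(xs,ys)])
f=least_squares(lambda p: np.linalg.norm(P-p[:2],axis=1)-p[2],[604,8,48],loss="soft_l1",f_scale=2)
print(f.x, np.sort(f.fun).round(1)[::8])
E
```

```text
[605.02071691  11.62658261  46.98487504] [-3.3 -2.4 -1.9 -1.7 -0.8 -0.4 -0.1  0.5  0.9  1.3  2.   2.3  2.8]
```

Emit:
{"op": "play_rows", "data": {"series": [[[0,0,0],[0,0.2,0.7],255],[[0,0,0],[0,0.2,1.3],255],[[0,0,0],[0,0.2,1.8],255],[[0,0,0],[0,0.2,2.2],255],[[0,0,0],[0,0.2,2.6],255],[[0,0,0],[0,0.2,3],255],[[0,0,0],[0,0.2,3.4],255],[[0,0,0],[0,0.2,3.9],255],[[0,0,0],[0,0.2,4.4],255],[[0,0,0],[0,0.2,4.5],255],[[0,0,0],[0,0.2,4.5],255],[[0,0,0],[0,0.2,4.5],255]]}}

```text
time: 58.15
tcp_pos: [0.6033, 0.0058, 0.1857]
ee_rot: [[0.926, -0.379, -0.002], [-0.379, -0.926, 0.001], [-0.002, 0.0, -1.0]]
wrist_force: [-0.3, -0.5, -2.3]
gripper_width: 0.0147
grip_force: 78.8
```

```bash
cat > ring.py <<'E'
from h import *
from scipy.optimize import least_squares
s=cam("scene")
h=cv2.cvtColor(s["image"],cv2.COLOR_BGR2HSV); m=cv2.inRange(h,(22,60,120),(34,255,255))
for z in(.096,.104):
    u,v=proj(s,[[.604,.008,z]])[0].astype(int); ys,xs=np.nonzero(m[v-30:v+30,u-30:u+30])
    P=np.array([ray(s,(x+u-30,y+v-30),z)[:2]*1000 for x,y in zip(xs,ys)])
    f=least_squares(lambda p: np.linalg.norm(P-p[:2],axis=1)-p[2],[604,8,48],loss="soft_l1",f_scale=2)
    print(z,f.x,abs(f.fun).mean())
a=np.array([.604,.008]);hh=np.array([.926,-.377]);b=a-.125*hh
plan((*b,.187,-22.2),(*b,.2,-22.2),(.546,.208,.2,-3))
E
python3 ring.py
```

```text
0.096 [603.07772969   9.89878174  46.84528609] 1.4825366093630852
0.104 [609.04704455   6.96397265  46.44234391] 1.469791237105693
at [603.3   5.8 185.7] yaw -22.2 w 14.9 gf 78.8 F [-0.  -0.1 -2.4] t 58.2 j7 -2.22
[[0.0, 0.1, -0.0], [-12.51, -0.21, -0.1]]
[[0.0, 0.1, -0.0], [-12.52, -0.21, -1.4]]
[[-0.0, 0.1, -19.2], [-12.96, -16.54, -1.41]]
```

Emit:
{"op": "play_rows", "data": {"series": [[[0,0,0],[-2,0,0],255],[[0,0,0],[-5,0,0],255],[[0,0,0],[-8,0,0],255],[[0,0,0],[-11,0,-0.2],255],[[0,0,0],[-12.5,0,-0.5],255],[[0,0,0],[-12.5,-0.2,-1.4],255],[[0,0,-5],[-12.7,-4,-1.4],255],[[0,0,-11],[-12.8,-8,-1.4],255],[[0,0,-17],[-12.9,-12,-1.4],255],[[0,0,-19.2],[-13,-15.5,-1.4],255],[[0,0,-19.2],[-13,-16.5,-1.4],255],[[0,0,-19.2],[-13,-16.5,-1.4],255],[[0,0,-19.2],[-13,-16.5,-1.4],255]]}}

```text
time: 59.82
tcp_pos: [0.546, 0.2055, 0.1996]
ee_rot: [[0.998, -0.056, -0.003], [-0.056, -0.998, -0.001], [-0.002, 0.001, -1.0]]
wrist_force: [-0.3, -0.5, -3.2]
gripper_width: 0.0144
grip_force: 79.1
```

```bash
sed -i 's/^a=np.*//; s/^plan.*/plan((.546,.208,.091,-3))/' ring.py; python3 ring.py
```

```text
0.096 [602.86435509   9.93504108  46.94984132] 1.4566502325536477
0.104 [608.83552858   6.99990251  46.54599592] 1.444167543901697
at [545.8 205.6 199.7] yaw -3.2 w 14.6 gf 79.1 F [-0.3  0.1 -2.4] t 59.88 j7 -2.28
[[0.1, 0.1, -0.2], [0.03, -0.26, 10.87]]
```

Emit:
{"op": "play_rows", "data": {"series": [[[0,0,0],[0,-0.2,3],255],[[0,0,0],[0,-0.2,6.5],255],[[0,0,0],[0,-0.2,9.5],255],[[0,0,0],[0,-0.2,10.3],255],[[0,0,0],[0,-0.2,10.8],255],[[0,0,0],[0,-0.2,10.9],255],[[0,0,0],[0,-0.2,10.9],255],[[0,0,0],[0,-0.2,10.9],255],[[0,0,0],[0,-0.2,10.9],0],[[0,0,0],[0,-0.2,10.9],0],[[0,0,0],[0,-0.2,10.9],0],[[0,0,0],[0,-0.2,10.9],0],[[0,0,0],[0,-0.2,10.9],0],[[0,0,0],[0,-0.2,7],0],[[0,0,0],[0,-0.2,2],0],[[0,0,0],[0,-0.2,-3],0],[[0,0,0],[0,-0.2,-5],0],[[0,0,0],[0,-0.2,-5],0],[[0,0,0],[0,-0.2,-5],0],[[0,0,0],[0,-0.2,-5],0]]}}

```text
time: 62.38
tcp_pos: [0.5448, 0.209, 0.2478]
ee_rot: [[0.999, -0.053, -0.006], [-0.053, -0.999, -0.001], [-0.006, 0.001, -1.0]]
wrist_force: [-0.3, 0.1, -0.1]
gripper_width: 0.0858
grip_force: 0.0
```

```bash
python3 - <<'E'
from h import *
s=cam("scene")["image"]; o=cv2.resize(cv2.imread("pics/scene0.png"),(640,400),interpolation=cv2.INTER_AREA)
d=load("scene")
def sh(X,r):
    u,v=proj(d,[X])[0].astype(int); a=o[v-r:v+r,u-r:u+r].astype(np.float32).mean(2);b=s[v-r:v+r,u-r:u+r].astype(np.float32).mean(2)
    return cv2.phaseCorrelate(a,b,cv2.createHanningWindow(a.shape[::-1],cv2.CV_32F)), abs(a-b).mean()
print("lid",sh([.604,.008,.1],36),"rod",sh([.535,.341,.12],20),"lifter",sh([.546,.207,.06],28))
plan((.546,.208,.25,-3))
E
```

```text
lid (((-0.08350197948362847, -0.14785705590536935), 0.8481521070187474), np.float32(2.3707764)) rod (((0.3744491311920122, 0.017477178277605532), 1.0108805757761001), np.float32(1.1470277)) lifter (((0.684460004183574, -0.2621288245931659), 0.9934955785009596), np.float32(2.7249148))
at [544.9 209.1 248.1] yaw -3.0 w 85.5 gf 0.0 F [-0.7 -0.1  0.2] t 62.42 j7 -2.27
[[0.1, 0.3, -0.0], [0.11, 0.1, -0.19]]
```

Comparing the scene with the first picture shows lid, rod and lifter all back within a pixel, so I am handing in.

```bash
python3 -c "
from rig import env; print(env.sign_off())"
```

```text
the job is handed in; nothing more can be done
None
```

I handed the job in at about 62 s. The lid is back on the pot over the stirred beads and all three blocks, and the rod is in its tube and the lifter on its pad. In the last camera comparison all three sat within a pixel of where they started. The hand-in reported no verdict.

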